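# Gauge a vial carrier against a flip stop

### The job

Flip the red stop down onto the fence, then set the vial carrier flat on the white bed, its long side flush against the front of the fence and its end against the lowered stop, and let go of it. Then flip the stop back upright, leaving the carrier where it was gauged. Keep the carrier upright, do not shove the stop's clamp along the fence, and leave the bottle, beaker and box alone.

Things in the scene. Friction and masses are not known exactly. Their poses are not given: they have to be found in the camera images.
- station: Fixed white bed, 180 mm (x) by 300 mm (y), top 12 mm above the bench; origin: centre of its underside. x points across the fence away from the robot, y along it to the robot's left. An aluminium fence bar runs along all of y: front face at x = +50 mm, back at +75, top 52 mm above the bench. The red stop is clamped on the fence; the carrier goes on its +y side.
- stop_datum (a point): Corner to push the carrier into, fixed on the stop's grey clamp, station's axes: fence front face (x), lowered stop's +y face (y), bed top (z). Gauged, the carrier's origin is at x -32, y +70, z 0 mm from here, its y along the fence either way round. The clamp is locked at a place that differs each time, slips only under some 80 N, and stays above and behind the fence.
- leaf_hinge (a point): Point on the stop's hinge axis, level with leaf_handle along the fence. The axis is horizontal, along station y, 12.5 mm behind the fence's front face and 60 mm above the bench; the station's axes.
- leaf_handle (a point): Point to grip on the stop's black round handle bar: 14 mm diameter, parallel to the hinge, 95 mm from the hinge axis, free for 58 mm on the -y side of the red arm; this point is 25 mm from the bar's free end. Best pinched from above across the bar, which rolls between the fingers while following the arc.
- stop_leaf (a joint): Flip angle of the red stop, rad. 0: down, its arm (18 mm wide in y, 14 thick) level, pointing to station -x, 60 mm above the bench; its blade, 17 to 67 mm from the hinge, hangs to 6 mm above the bed. Grows as the handle rises: 1.57 upright, end stop 1.95. Starts up, 1.35 to 1.85. Stiff hinge: stays where left; 1 to 2 N at the handle moves it.
- carrier: Teal and white rack, 64 mm (x) by 140 mm (y) by 30 mm high, with two rows of capped vials fast in it (cap tops at 38 mm) and a central white grip fin, 10 mm thick (x), 70 long (y), from 30 to 88 mm above the underside. Origin: centre of the underside; same end for end; 0.25 to 0.46 kg. Starts loose on the bench at the robot's left, yaw up to 0.8 rad either way.
- reagent_bottle: White plastic reagent bottle with blue cap, 64 mm across, about 130 mm tall; origin at the centre of its underside. Bystander.
- beaker: Open clear beaker, 70 mm across, 80 mm tall; origin at the centre of its underside. Bystander.
- tip_box: Closed pipette-tip box, blue with a pale lid, 100 x 75 x 50 mm tall; origin at the centre of its underside. Bystander.
Mind the look-alikes: they are no part of the job. What is shaped like the carrier but orange is not meant.

How it is judged:
By the outcome, as a careful person would: the job done as asked, in the order asked, and still so for the second after the job is handed in, with the robot touching nothing.
It also fails if it takes over 67 s, if anything falls off the work surface, if the arm or the gripper's body presses on something with over 40 N, if the wrist force passes 120 N, or if a joint passes its speed limit or range.

### The arm

A 6-joint arm with a two-finger parallel gripper is mounted at the origin on the work surface. World frame = base frame: x ahead of the robot, y to its left, z up, the work surface at z = 0. Lengths are in m, angles in rad, forces in N, time in s.
With the tool pointing down it reaches from about 0.325 to 0.925 m from the base axis. Payload 3.1 kg.
Tool frame: the origin (TCP) lies at the very end of the fingers, on their centre line; the grasp point (between the pads) lies 19 mm behind it; y points along the fingers, z is the direction in which the jaws open and shut, and the axes are right-handed (so a half turn about y gives the same grasp; the last joint's range is limited). The gripper opens to 85 mm and grips with 20 to 120 N. Pads are 22 mm wide; open, the fingers measure 114 mm over their backs; the gripper's body (76 mm by 85 mm) begins 54 mm behind the grasp point. The pads swing forward as they close: fully open they stand 13 mm farther back than shut.
Start: joints at [-1.299, 0.217, 1.613, -0, 1.311, -0.112], TCP at [0.234, -0.58, 0.231] pointing down, gripper open.
Joint ranges: [-2.75, 2.75], [-0.78, 2.1], [0.31, 2.55], [-1.13, 4.27], [0.13, 2.63], [-2.58, 2.58]. Speed limits (rad/s): [2.79, 2.79, 3.14, 3.14, 3.14, 3.14].

### API

Orientations are given as [roll, pitch, yaw] about the fixed x, y, z axes, in that order (R = Rz(yaw) Ry(pitch) Rx(roll)).
In Python, from workcell import manip gives the robot as it stands.
- The arm moves only by the tool servo_tool, never from a script. Its argument "series" is a list of rows, each an object with "dp": the shift along the tool's x, y, z in mm, a list of three; "dr": the turn, a rotation vector about the tool's x, y, z in rad, a list of three; "hand": the finger opening in mm, from 0 to 85.4. In form: [{"dp": [x, y, z], "dr": [ax, ay, az], "hand": hand}, ...]. A call has 1 to 20 rows; each row shifts and turns the commanded pose from where the row before left it, along the tool's axes as they then stand; what a row does not reach is not made up. A row lasts 1/12 s, in which the tool goes at most 41.7 mm and 7.16 degrees, less where a joint would pass 70% of its speed; a pose out of reach is approached as far as the arm can. A call is refused whole if a number of a shift passes 41.7 or a number of a turn 0.125, either way. A call with a gripper value outside its range is refused whole. The fingers move at their own pace and stop on an object; "grip_force" is the grip in N (left out, the last holds). Time passes only in rows, so rows that do not move let the fingers close. It gives the time, the measured TCP pose, the force and the opening at its end, in the units of the state.
- manip.read_state(): the state, without advancing time (a new reading comes with each control period).
- manip.get_image(name): name is "scene" or "top"; returns a dict with "img" (480x640x3 uint8, red, green, blue), "fx", "fy", "cx", "cy" (pixels), "world_from_camera" (4x4, takes a point from camera to world coordinates). Camera axes: x right, y up, looking along -z (the intrinsics and any distortion apply to the point x, -y, -z); pixel columns grow to the right and rows downward; lengths in m; the calibration is good to about 2 mm. A picture is of the moment at which its call begins. There is no depth.
- manip.sign_off(): hands the job in, once; it reports no verdict.
The state is a dict: "time_s": time; "joint_pos": joint angles; "qd": joint speeds; "tau": joint torques, N m; "tool_pos": TCP position; "tcp_rot": TCP orientation; "contact_force": force on the tool from outside, world axes, zero at the start; "torque": the same for the moment, N m; "width": finger opening in m.
Only numpy, scipy, OpenCV 4.12 (cv2) and the standard library are available. Lean on these libraries where they do the work, as an engineer would, in place of code of your own. Each camera call takes 0.05 s, during which the arm holds its last target. There are 200 camera calls.

## Working session

There is one attempt and no reset: what is moved stays moved. The work goes in short steps, Python scripts to look and compute and a tool call to move; the robot and the scene stay as the last step left them, time stands still between calls to the robot, and variables do not carry over. Pictures are saved under pics/ and viewed, about 8 in all and at most 12, crops included, and the job is handed in when it is done.

Besides the shell and the picture viewer there is one more tool, called after "Request:" as a command line: name --argument value ..., lists and objects as JSON in quotes. servo_tool: Moves the arm, as the interface text tells. Its arguments: {"type":"object","properties":{"series":{"type":"array"},"grip_force":{"type":"number"}},"required":["series"]}

```bash
mkdir -p pics; ls
python3 - <<'E'
from workcell import manip
import cv2,json
print(manip.read_state())
for n in("scene","top"):
    d=manip.get_image(n); cv2.imwrite(f"pics/{n}0.png",d["img"][:,:,::-1]); print(n,{k:v for k,v in d.items() if k!="img"})
E
```

```text
pics
{'time_s': 0.0, 'joint_pos': array([-1.29918972e+00,  2.17767177e-01,  1.61495986e+00,  3.22151655e-05,
        1.31126627e+00, -1.12223424e-01]), 'qd': array([-0.00076322,  0.00052729, -0.00018011, -0.00057562, -0.00058344,
        0.00110623]), 'tau': array([-1.15564126e-03, -3.96841478e+01, -3.03851473e+01, -2.87115954e-04,
        9.73878836e-03,  4.68601158e-06]), 'tool_pos': array([ 0.23384132, -0.57872286,  0.22994674]), 'tcp_rot': array([-1.57317840e+00,  2.99765145e-04, -2.75777128e+00]), 'contact_force': array([-1.81697215, -0.28884454,  0.18459756]), 'torque': array([-0.00795152,  0.01650949, -0.01314735]), 'width': 0.08526734391915819}
scene {'fx': 454.68978252811075, 'fy': 454.68978252811075, 'cx': 321.9572592427936, 'cy': 241.01263410634812, 'world_from_camera': array([[-1.23408462e-02, -6.84291965e-01,  7.29103703e-01,
         1.40288030e+00],
       [ 9.99860672e-01, -1.66413213e-02,  1.30517009e-03,
         2.90181499e-02],
       [ 1.12401316e-02,  7.29018225e-01,  6.84401992e-01,
         8.65978495e-01],
       [ 0.00000000e+00,  0.00000000e+00,  0.00000000e+00,
         1.00000000e+00]])}
top {'fx': 544.8345982438183, 'fy': 544.8345982438183, 'cx': 315.06289844824045, 'cy': 241.2071825548414, 'world_from_camera': array([[-0.02649791,  0.9946975 , -0.09937174,  0.4119347 ],
       [-0.99957476, -0.02757514, -0.00948237,  0.02065787],
       [-0.01217228,  0.09907822,  0.9950052 ,  1.5704548 ],
       [ 0.        ,  0.        ,  0.        ,  1.        ]])}
```

View pics/scene0.png

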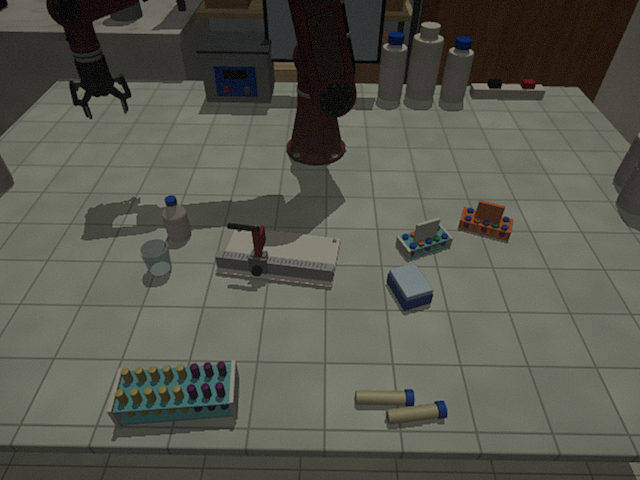

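View pics/top0.png

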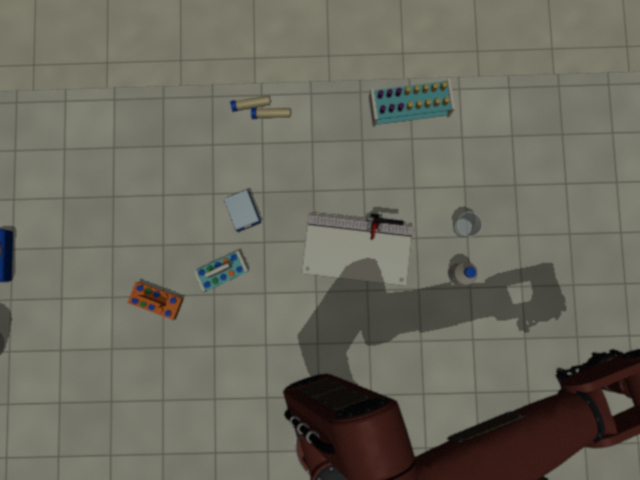

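Candidates: the teal/white rack with the white fin at top (221,270) / scene (424,238); the orange rack at top (156,299) is a decoy; the large teal rack with no fin at top (412,103) is a look-alike. I choose (221,270) and check it in a close crop, together with the station.

```bash
cat > h.py <<'E'
import numpy as np, cv2
from workcell import manip
def ray(d,u,v):
    M=d["world_from_camera"]; r=M[:3,:3]@np.array([(u-d["cx"])/d["fx"],-(v-d["cy"])/d["fy"],-1.]); return M[:3,3],r
def onz(d,u,v,z):
    o,r=ray(d,u,v); return o+r*(z-o[2])/r[2]
def proj(d,p):
    M=d["world_from_camera"]; c=M[:3,:3].T@(np.asarray(p)-M[:3,3]); return np.array([d["cx"]-d["fx"]*c[0]/c[2], d["cy"]+d["fy"]*c[1]/c[2]])
def tri(obs):  # [(d,u,v),...]
    A=np.zeros((3,3));b=np.zeros(3);R=[]
    for d,u,v in obs:
        o,r=ray(d,u,v); r=r/np.linalg.norm(r); P=np.eye(3)-np.outer(r,r); A+=P;b+=P@o; R.append((o,P))
    x=np.linalg.solve(A,b); return x,[np.linalg.norm(P@(x-o))*1e3 for o,P in R]
E
python3 - <<'E'
from h import *
t=manip.get_image("top")["img"];s=manip.get_image("scene")["img"]
a=cv2.resize(t[195:300,190:430],None,fx=3.3,fy=3.3,interpolation=cv2.INTER_CUBIC)
b=cv2.resize(s[190:290,205:460],None,fx=3.1,fy=2.45*1.0,interpolation=cv2.INTER_CUBIC)
b=cv2.resize(s[195:290,205:465],(int(260*3.046),int(95*2.63)),interpolation=cv2.INTER_CUBIC)
w=791
a=a[:,:w];b=b[:,:w]
o=np.vstack([a,b]);o=np.clip(o*1.5,0,255).astype(np.uint8);print(a.shape,b.shape)
cv2.imwrite("pics/c1.png",o[:,:,::-1])
E
```

```text
(346, 791, 3) (249, 791, 3)
```

View pics/c1.png

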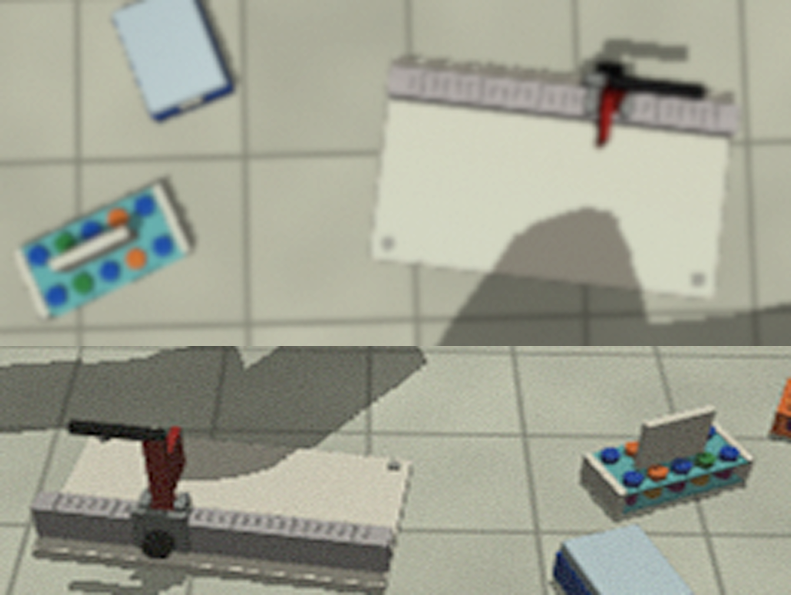

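The crop shows the teal rack with a white fin (crop centre ≈ 103,248), and the station with the red stop up, its black handle running towards -y. Next I measure these.

Run:
```python
from h import *
T=manip.get_image("top");S=manip.get_image("scene")
ct=lambda x,y:(T,190+x/3.3,195+y/3.3)
cs=lambda x,y:(S,205+x/3.046,195+(y-346)/2.63)
P=lambda o,z:onz(*o,z)
f=lambda x:np.round(np.asarray(x)*1e3,1)
FL,FR=P(ct(373,259),.012),P(ct(713,297),.012); BL,BR=P(ct(389,98),.052),P(ct(731,136),.052)
print("front",f(FL),f(FR),np.linalg.norm(FL-FR)); print("fence",f(BL),f(BR),np.linalg.norm(BL-BR))
for n,a in(("front",FL-FR),("fence",BL-BR)): print(n,"yaw",np.arctan2(-a[0],a[1]))
print("depth",f(np.linalg.norm((BL-FL)[:2])),f(np.linalg.norm((BR-FR)[:2])))
# fence top from scene (front top edge & back top edge)
for n,c in(("handle free",(ct(703,92),cs(70,428))),("handle in",(ct(600,71),cs(165,434)))):
    x,r=tri(c); print(n,f(x),np.round(r,1))
# carrier: HSV masks of white ends+teal in top
img=T["img"];hsv=cv2.cvtColor(img,cv2.COLOR_RGB2HSV)
roi=np.zeros(img.shape[:2],np.uint8); roi[235:300,190:252]=1
m=((hsv[...,0]>80)&(hsv[...,0]<100)&(hsv[...,1]>90)&(roi>0)).astype(np.uint8)
hull=cv2.convexHull(cv2.findNonZero(m)); (c,wh,a)=cv2.minAreaRect(hull); print(c,wh,a,m.sum())
bx=np.array([P((T,*p),.03) for p in cv2.boxPoints((c,wh,a))]); print("teal box",f(bx),f(bx.mean(0)),[f(np.linalg.norm(bx[i]-bx[(i+1)%4])) for i in(0,1)])
# clicked white ends
C=[P(ct(*p),.03) for p in((18,250),(45,318),(190,247),(165,180))]; print("clicked",f(C),f(np.mean(C,0)), f(np.linalg.norm(C[0]-C[3])),f(np.linalg.norm(C[0]-C[1])))
# fin top
A,B=P(ct(55,265),.088),P(ct(128,233),.088);print("fin",f(A),f(B),f((A+B)/2),f(np.linalg.norm(A-B)))
for n,p,q in(("fin ends",(ct(50,266),cs(640,427)),(ct(131,231),cs(714,411))),):
    for o in(p,q):
        x,r=tri(o);print(n,f(x),np.round(r,1))
```

```text
front [475.8  72.4  12. ] [ 435.2 -220.1   12. ] 0.2952523853512468
fence [610.7  54.1  52. ] [ 570.1 -235.    52. ] 0.29189574916010186
front yaw -0.13811842059296464
fence yaw -0.1395602603317542
depth 136.1 135.8
handle free [ 595.4 -196.7  151.2] [0.9 0.9]
handle in [ 613.4 -117.2  161.6] [1.7 1.7]
(220.23654174804688, 271.065185546875) (21.822097778320312, 41.994232177734375) 64.79888153076172 341
teal box [[492.7 373.2  30. ]
 [540.6 264.7  30. ]
 [483.8 239.1  30. ]
 [436.3 347.2  30. ]] [488.4 306.   30. ] [np.float64(118.5), np.float64(62.3)]
clicked [[491.  376.4  30. ]
 [432.3 353.5  30. ]
 [489.6 228.5  30. ]
 [547.9 249.2  30. ]] [490.2 301.9  30. ] 139.3 63.1
fin [474.9 332.5  88. ] [499.7 271.8  88. ] [487.3 302.1  88. ] 65.5
fin ends [472.6 310.6  59.6] [31.5 31.5]
fin ends [506.1 297.5 105.7] [31.2 31.2]
```

```bash
cat >> h.py <<'E'
from scipy.ndimage import map_coordinates
def edge(d,p,q,half=3,n=25,trim=.08):
    g=cv2.cvtColor(d["img"],cv2.COLOR_RGB2GRAY).astype(float); p,q=np.array(p,float),np.array(q,float)
    nv=np.array([-(q-p)[1],(q-p)[0]]);nv/=np.linalg.norm(nv); s=np.arange(-half,half+.01,.25); off=[];tt=np.linspace(trim,1-trim,n)
    for t in tt:
        c=(p+t*(q-p))[:,None]+nv[:,None]*s; pr=map_coordinates(g,[c[1],c[0]],order=1); gr=np.gradient(pr); gr=np.abs(gr)
        k=gr.argmax(); w=gr*(abs(s-s[k])<1.2); off.append((w*s).sum()/w.sum())
    off=np.array(off); 
    for _ in range(3):
        c=np.polyfit(tt,off,1); r=off-np.polyval(c,tt); k=abs(r)<max(.25,2*r.std()); tt,off=tt[k],off[k]
    return p+nv*np.polyval(c,0),q+nv*np.polyval(c,1),r.std()
E
python3 - <<'E'
from h import *
T=manip.get_image("top");S=manip.get_image("scene")
t=lambda x,y:(190+x/3.3,195+y/3.3); s=lambda x,y:(205+x/3.046,195+(y-346)/2.63)
f=lambda x:np.round(np.asarray(x)*1e3,1)
def W(n,d,p,q,z):
    a,b,r=edge(d,p,q); A,B=onz(d,*a,z),onz(d,*b,z); print(n,f(A),f(B),"rms px",round(r,2)); return A,B
a=W("front",T,t(373,259),t(713,297),.012)
b=W("fence front top",T,t(389,98),t(590,121),.052)
l=W("bed left",T,t(388,110),t(374,250),.012)
r=W("bed right",T,t(728,148),t(714,288),.012)
e=W("fence back top scene",S,s(35,516),s(132,526),.052)
e2=W("fence back top scene R",S,s(195,524),s(388,548),.052)
for A,B in(a,b,l,r,e,e2):
    v=(B-A)[:2]; print("dir",round(np.arctan2(v[1],v[0]),4))
psi=-.1385
for n,(A,B) in dict(front=a,fence=b,left=l,right=r,back=e,backR=e2).items():
    X=np.array([np.cos(psi),np.sin(psi)]);Y=np.array([-X[1],X[0]]); M=((A+B)/2)[:2]; print(n,"along X,Y mm",f(M@X),f(M@Y))
for o in(((T,*t(50,266)),(S,*s(714,411))),((T,*t(131,231)),(S,*s(640,427)))):
    x,rr=tri(o);print("fin",f(x),np.round(rr,1))
E
```

```text
front [477.6  72.1  12. ] [ 435.5 -220.1   12. ] rms px 0.19
fence front top [610.3  54.1  52. ] [ 585.4 -116.    52. ] rms px 0.08
bed left [605.6  57.   12. ] [484.   74.2  12. ] rms px 0.19
bed right [ 564.1 -237.3   12. ] [ 443.1 -219.6   12. ] rms px 0.19
fence back top scene [ 601.2 -235.9   52. ] [ 613.  -154.4   52. ] rms px 0.11
fence back top scene R [ 619.6 -103.1   52. ] [642.   54.6  52. ] rms px 0.11
dir -1.714
dir -1.7162
dir 3.0014
dir 2.9962
dir 1.427
dir 1.4298
front along X,Y mm 462.4 -10.3
fence along X,Y mm 596.4 51.9
left along X,Y mm 530.5 140.2
right along X,Y mm 530.3 -156.8
back along X,Y mm 628.2 -109.4
backR along X,Y mm 628.1 63.1
fin [474.6 339.3  79.7] [0.9 0.9]
fin [501.7 271.   80.4] [0.4 0.4]
```

```bash
cat >> h.py <<'E'
from scipy.spatial.transform import Rotation as Ro
PSI=-.143; O=np.array([.5461,-.0845,0]); SX=np.array([np.cos(PSI),np.sin(PSI),0]);SY=np.array([-SX[1],SX[0],0]); Z=np.array([0,0,1.])
st=lambda p:np.array([(p-O)@SX,(p-O)@SY,p[2]]); wd=lambda x,y,z:O+x*SX+y*SY+z*Z
def delta(pos,yaw):
    s=manip.read_state(); R=Ro.from_euler("xyz",s["tcp_rot"]); G=Ro.from_euler("xyz",[-np.pi/2,0,yaw])
    print("t",round(s["time_s"],2),"now",np.round(s["tool_pos"],4),np.round(s["tcp_rot"],3),"F",np.round(s["contact_force"],1),"w",round(s["width"],4))
    print(" dp tool mm now axes",np.round(R.inv().apply(pos-s["tool_pos"])*1e3,1)," in goal axes",np.round(G.inv().apply(pos-s["tool_pos"])*1e3,1)," dr",np.round((R.inv()*G).as_rotvec(),3))
E
python3 - <<'E'
from h import *
from scipy.optimize import brentq
T=manip.get_image("top");S=manip.get_image("scene")
t=lambda x,y:(190+x/3.3,195+y/3.3); s=lambda x,y:(205+x/3.046,195+(y-346)/2.63)
f=lambda x:np.round(np.asarray(x)*1e3,1)
for n,d,px in(("T grip",T,t(671,85.5)),("T free",T,t(705,92)),("S grip",S,s(99,430)),("S free",S,s(69,428))):
    g=lambda z:np.hypot(*(st(onz(d,*px,z))-[.0625,0,.06])[[0,2]])-.095
    try:
        z=brentq(g,.11,.165); p=st(onz(d,*px,z)); print(n,f(p),"ang",np.arctan2(p[2]-.06,.0625-p[0]))
    except Exception as e: print(n,e,f(st(onz(d,*px,.155))))
# red mask extents
for n,d in(("T",T),("S",S)):
    h=cv2.cvtColor(d["img"],cv2.COLOR_RGB2HSV); m=((h[...,0]<8)|(h[...,0]>172))&(h[...,1]>130)&(h[...,2]>40)
    z=np.zeros(m.shape,bool); z[(slice(200,250) if n=="T" else slice(215,265)),(slice(350,420) if n=="T" else slice(225,290))]=1
    v,u=np.nonzero(m&z); print(n,"red px u",u.min(),u.max(),"v",v.min(),v.max())
    for vv in range(v.min(),v.max()+1,3): 
        k=u[v==vv]
        if len(k): print("  v",vv,k.min(),k.max(),"y@.12/.155",f([st(onz(d,k.mean(),vv,h))[1] for h in(.12,.155)]))
for n,px,z in(("bottle",(470,272),.13),("beaker",(465,215),.08),("box",(240,207),.05)): print(n,f(onz(T,*px,z)))
delta(wd(.06,-.079,.24),PSI-np.pi/2)
E
```

```text
T grip [ 66.8 -78.8 154.9] ang 1.6159469780069444
T free [  64.7 -106.   155. ] ang 1.5938536697283665
S grip [ 67.5 -78.5 154.9] ang 1.6235497891881436
S free [  68.7 -102.2  154.8] ang 1.6360314260207678
T red px u 372 378 v 223 237
  v 223 373 378 y@.12/.155 [-36. -33.]
  v 226 372 377 y@.12/.155 [-34.2 -31.3]
  v 229 372 374 y@.12/.155 [-31.  -28.2]
  v 232 372 374 y@.12/.155 [-31.9 -29.1]
  v 235 372 373 y@.12/.155 [-31.4 -28.6]
S red px u 252 263 v 226 256
  v 226 261 263 y@.12/.155 [-35.2 -22.5]
  v 229 260 263 y@.12/.155 [-33.6 -21. ]
  v 232 254 262 y@.12/.155 [-37.3 -24.6]
  v 235 256 261 y@.12/.155 [-35.5 -22.9]
  v 238 257 261 y@.12/.155 [-31.4 -18.9]
  v 241 255 258 y@.12/.155 [-34.2 -21.6]
  v 244 255 259 y@.12/.155 [-30.7 -18.3]
  v 247 255 258 y@.12/.155 [-29.3 -16.9]
  v 250 257 260 y@.12/.155 [-22.4 -10.4]
  v 253 255 259 y@.12/.155 [-22.9 -10.8]
  v 256 255 260 y@.12/.155 [-19.3  -7.3]
bottle [ 463.  -371.3  130. ]
beaker [ 621.8 -379.7   80. ]
box [666.8 244.7  50. ]
t 0.5 now [ 0.234  -0.5795  0.2313] [-1.571 -0.    -2.758] F [-0.5  0.8 -0.2] w 0.0854
 dp tool mm now axes [-486.9   -8.7 -243.7]  in goal axes [-455.4   -8.7  298.3]  dr [ 0.    -1.044 -0.   ]
```

Request:
servo_tool --series '[{"dp": [-20, -1.4, -10], "dr": [0, 0, 0], "hand": 60}, {"dp": [-33, -1.4, -16], "dr": [0, 0, 0], "hand": 60}, {"dp": [-35, -1.4, -17], "dr": [0, 0, 0], "hand": 60}, {"dp": [-35, -1.4, -17], "dr": [0, 0, 0], "hand": 60}, {"dp": [-35, -1.4, -17], "dr": [0, 0, 0], "hand": 60}, {"dp": [-35, -1.4, -17], "dr": [0, 0, 0], "hand": 60}, {"dp": [-35, -1.4, -17], "dr": [0, 0, 0], "hand": 60}, {"dp": [-35, -1.4, -17], "dr": [0, 0, 0], "hand": 60}, {"dp": [-35, -1.4, -17], "dr": [0, 0, 0], "hand": 60}, {"dp": [-35, -1.4, -17], "dr": [0, 0, 0], "hand": 60}, {"dp": [-35, -1.4, -17], "dr": [0, 0, 0], "hand": 60}, {"dp": [-35, -1.4, -17], "dr": [0, 0, 0], "hand": 60}, {"dp": [-35, -1.4, -17], "dr": [0, 0, 0], "hand": 60}, {"dp": [-35, -1.4, -17], "dr": [0, 0, 0], "hand": 60}, {"dp": [-20, 0, -10], "dr": [0, 0, 0], "hand": 60}, {"dp": [0, 0, 0], "dr": [0, -0.116, 0], "hand": 60}, {"dp": [0, 0, 0], "dr": [0, -0.116, 0], "hand": 60}, {"dp": [0, 0, 0], "dr": [0, -0.116, 0], "hand": 60}, {"dp": [0, 0, 0], "dr": [0, -0.116, 0], "hand": 60}, {"dp": [0, 0, 0], "dr": [0, -0.116, 0], "hand": 60}]'

```text
time_s: 2.17
tool_pos: [0.6014, -0.1722, 0.2509]
tcp_rot: [-1.571, 0.0, -2.172]
contact_force: [-0.3, -0.1, -0.7]
width: 0.0597
```

Request:
servo_tool --series '[{"dp": [0, 0, 0], "dr": [0, -0.116, 0], "hand": 60}, {"dp": [0, 0, 0], "dr": [0, -0.116, 0], "hand": 60}, {"dp": [0, 0, 0], "dr": [0, -0.116, 0], "hand": 60}, {"dp": [0, 0, 0], "dr": [0, -0.116, 0], "hand": 60}, {"dp": [0, 0, 0], "dr": [0, 0, 0], "hand": 60}]'

```text
time_s: 2.58
tool_pos: [0.6013, -0.1724, 0.251]
tcp_rot: [-1.571, -0.0, -1.712]
contact_force: [0.4, -0.4, 0.7]
width: 0.0597
```

Run:
```python
from h import *
delta(wd(.067,-.079,.136),PSI-np.pi/2)
```

```text
t 2.58 now [ 0.6013 -0.1724  0.251 ] [-1.571 -0.    -1.712] F [ 0.4 -0.4  0.7] w 0.0597
 dp tool mm now axes [-1.00e-01  1.15e+02 -2.00e-01]  in goal axes [-1.00e-01  1.15e+02 -2.00e-01]  dr [-0.     0.002  0.   ]
```

Request:
servo_tool --series '[{"dp": [0, 20, 0], "dr": [0, 0, 0], "hand": 60}, {"dp": [0, 25, 0], "dr": [0, 0, 0], "hand": 60}, {"dp": [0, 25, 0], "dr": [0, 0, 0], "hand": 60}, {"dp": [0, 25, 0], "dr": [0, 0, 0], "hand": 60}, {"dp": [0, 20, 0], "dr": [0, 0, 0], "hand": 60}, {"dp": [0, 0, 0], "dr": [0, 0, 0], "hand": 40}, {"dp": [0, 0, 0], "dr": [0, 0, 0], "hand": 10}, {"dp": [0, 0, 0], "dr": [0, 0, 0], "hand": 8}, {"dp": [0, 0, 0], "dr": [0, 0, 0], "hand": 8}, {"dp": [0, 0, 0], "dr": [0, 0, 0], "hand": 8}, {"dp": [0, 0, 0], "dr": [0, 0, 0], "hand": 8}, {"dp": [0, 0, 0], "dr": [0, 0, 0], "hand": 8}]' --grip_force 25

```text
time_s: 3.58
tool_pos: [0.6025, -0.173, 0.1381]
tcp_rot: [-1.568, -0.001, -1.714]
contact_force: [-1.7, -0.7, 4.9]
width: 0.013
```

Run:
```python
from h import *
s=manip.read_state(); print(np.round(st(s["tool_pos"])*1e3,1),s["contact_force"],s["torque"],s["width"])
T=manip.get_image("top")["img"][190:260,330:430];S=manip.get_image("scene")["img"][180:270,210:310]
o=np.hstack([cv2.resize(T,None,fx=4,fy=4),cv2.resize(S,(400,360))[:280]]);cv2.imwrite("pics/g1.png",np.clip(o*1.5,0,255).astype(np.uint8)[:,:,::-1])
```

```text
[ 68.5 -79.5 138.1] [-1.65508774 -0.74046561  4.93234268] [-0.00145826  0.12275872 -0.05984722] 0.013038235626906059
```

View pics/g1.png

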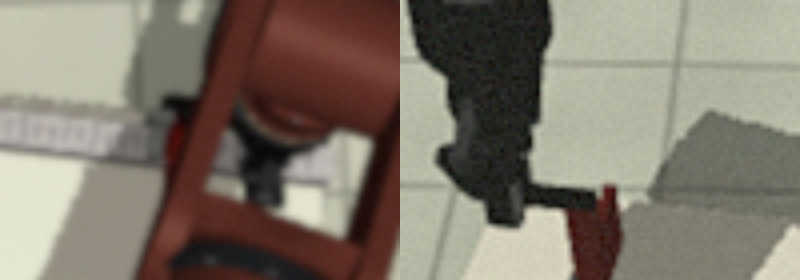

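Request:
servo_tool --series '[{"dp": [0, 0, -11.0], "dr": [0, 0, 0], "hand": 8}, {"dp": [0, 1.3, -11.0], "dr": [0, 0, 0], "hand": 8}, {"dp": [0, 2.5, -10.7], "dr": [0, 0, 0], "hand": 8}, {"dp": [0, 3.8, -10.5], "dr": [0, 0, 0], "hand": 8}, {"dp": [0, 4.9, -9.8], "dr": [0, 0, 0], "hand": 8}, {"dp": [0, 6.0, -9.2], "dr": [0, 0, 0], "hand": 8}, {"dp": [0, 7.1, -8.5], "dr": [0, 0, 0], "hand": 8}, {"dp": [0, 0, 0], "dr": [0, 0, 0], "hand": 8}]'

```text
time_s: 4.35
tool_pos: [0.5307, -0.1625, 0.1098]
tcp_rot: [-1.57, -0.001, -1.714]
contact_force: [0.9, -0.8, 2.0]
width: 0.0129
```

Run:
```python
from h import *
s=manip.read_state(); p=st(s["tool_pos"]);print(np.round(p*1e3,1),s["contact_force"],s["width"]); a,b=.0625-p[0],p[2]+.019-.06; print(np.hypot(a,b),np.arctan2(b,a))
```

```text
[ -4.1 -79.4 109.8] [ 0.87647899 -0.7565856   1.99350666] 0.012878034162658147
0.09577248238594716 0.8011686406953284
```

Following well. The second half follows, with 2 mm of extra press at the end.

Request:
servo_tool --series '[{"dp": [0, 8.0, -7.6], "dr": [0, 0, 0], "hand": 8}, {"dp": [0, 8.9, -6.6], "dr": [0, 0, 0], "hand": 8}, {"dp": [0, 9.5, -5.5], "dr": [0, 0, 0], "hand": 8}, {"dp": [0, 10.2, -4.4], "dr": [0, 0, 0], "hand": 8}, {"dp": [0, 10.6, -3.2], "dr": [0, 0, 0], "hand": 8}, {"dp": [0, 10.0, -1.9], "dr": [0, 0, 0], "hand": 8}, {"dp": [0, 8.0, -0.6], "dr": [0, 0, 0], "hand": 8}, {"dp": [0, 3.0, 0], "dr": [0, 0, 0], "hand": 8}, {"dp": [0, 2.0, 0], "dr": [0, 0, 0], "hand": 8}, {"dp": [0, 0, 0], "dr": [0, 0, 0], "hand": 8}]'

```text
time_s: 5.18
tool_pos: [0.5008, -0.1581, 0.0391]
tcp_rot: [-1.574, -0.0, -1.714]
contact_force: [-0.6, -3.2, 0.4]
width: 0.0128
```

Run:
```python
from h import *
s=manip.read_state(); p=st(s["tool_pos"]);print(np.round(p*1e3,1),s["contact_force"],s["width"]); a,b=.0625-p[0],p[2]+.019-.06; print(np.hypot(a,b),np.arctan2(b,a))
```

```text
[-34.3 -79.3  39.1] [-0.62096028 -3.20576603  0.44308626] 0.012801442673967723
0.09685312799506635 -0.0195892815746251
```

Request:
servo_tool --series '[{"dp": [0, 1.5, 0], "dr": [0, 0, 0], "hand": 8}, {"dp": [0, 1.5, 0], "dr": [0, 0, 0], "hand": 8}, {"dp": [0, 0, 0], "dr": [0, 0, 0], "hand": 8}, {"dp": [0, 0, 0], "dr": [0, 0, 0], "hand": 8}]'

```text
time_s: 5.52
tool_pos: [0.5008, -0.158, 0.0366]
tcp_rot: [-1.573, -0.0, -1.713]
contact_force: [-4.0, -4.7, 1.0]
width: 0.0133
```

Request:
servo_tool --series '[{"dp": [0, 1.5, 0.3], "dr": [0, 0, 0], "hand": 8}, {"dp": [0, 1.5, 0.3], "dr": [0, 0, 0], "hand": 8}, {"dp": [0, 0, 0], "dr": [0, 0, 0], "hand": 8}, {"dp": [0, 0, 0], "dr": [0, 0, 0], "hand": 8}]'

```text
time_s: 5.85
tool_pos: [0.5008, -0.1581, 0.0344]
tcp_rot: [-1.575, -0.0, -1.713]
contact_force: [-7.4, -3.1, 6.7]
width: 0.0129
```

Run:
```python
from h import *
s=manip.read_state(); print(s["contact_force"],st(s["tool_pos"]))
T=manip.get_image("top")["img"][200:270,330:430];S=manip.get_image("scene")["img"][190:280,210:310]
o=np.hstack([cv2.resize(T,None,fx=4,fy=4),cv2.resize(S,(400,360))[:280]]);cv2.imwrite("pics/g2.png",np.clip(o*1.5,0,255).astype(np.uint8)[:,:,::-1])
```

```text
[-7.44271009 -3.14506731  6.73569007] [-0.03434768 -0.0792888   0.03437355]
```

View pics/g2.png

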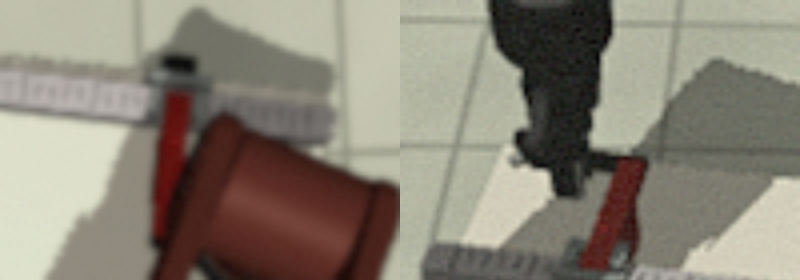

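Request:
servo_tool --series '[{"dp": [0, -3, 0], "dr": [0, 0, 0], "hand": 12}, {"dp": [0, -2, 0], "dr": [0, 0, 0], "hand": 40}, {"dp": [0, 0, 0], "dr": [0, 0, 0], "hand": 60}, {"dp": [0, 0, 0], "dr": [0, 0, 0], "hand": 60}, {"dp": [0, 0, 0], "dr": [0, 0, 0], "hand": 60}, {"dp": [0, -12, 0], "dr": [0, 0, 0], "hand": 60}, {"dp": [0, -30, 0], "dr": [0, 0, 0], "hand": 60}, {"dp": [0, -35, 0], "dr": [0, 0, 0], "hand": 60}, {"dp": [0, -35, 0], "dr": [0, 0, 0], "hand": 60}, {"dp": [0, -20, 0], "dr": [0, 0, 0], "hand": 60}, {"dp": [-25, 0, -4], "dr": [0, 0, 0], "hand": 60}, {"dp": [-38, 0, -6.6], "dr": [0, 0, 0], "hand": 60}, {"dp": [-38, 0, -6.6], "dr": [0, 0, 0], "hand": 60}, {"dp": [-38, 0, -6.6], "dr": [0, 0, 0], "hand": 60}, {"dp": [-38, 0, -6.6], "dr": [0, 0, 0], "hand": 60}, {"dp": [-38, 0, -6.6], "dr": [0, 0, 0], "hand": 60}, {"dp": [-38, 0, -6.6], "dr": [0, 0, 0], "hand": 60}, {"dp": [-38, 0, -6.6], "dr": [0, 0, 0], "hand": 60}, {"dp": [-38, 0, -6.6], "dr": [0, 0, 0], "hand": 60}, {"dp": [-38, 0, -6.6], "dr": [0, 0, 0], "hand": 60}]'

```text
time_s: 7.62
tool_pos: [0.4916, 0.2163, 0.1722]
tcp_rot: [-1.57, 0.001, -1.714]
contact_force: [0.4, 0.4, -0.1]
width: 0.06
```

Request:
servo_tool --series '[{"dp": [-38, 0, -6.6], "dr": [0, 0, 0], "hand": 60}, {"dp": [-38, 0, -6.6], "dr": [0, 0, 0], "hand": 60}, {"dp": [-20, 0, -3], "dr": [0, 0, 0], "hand": 60}, {"dp": [0, 0, 0], "dr": [0, -0.104, 0], "hand": 60}, {"dp": [0, 0, 0], "dr": [0, -0.104, 0], "hand": 60}, {"dp": [0, 0, 0], "dr": [0, -0.104, 0], "hand": 60}, {"dp": [0, 0, 0], "dr": [0, -0.104, 0], "hand": 60}, {"dp": [0, 0, 0], "dr": [0, -0.104, 0], "hand": 60}, {"dp": [0, 0, 0], "dr": [0, 0, 0], "hand": 60}]'

```text
time_s: 8.37
tool_pos: [0.4895, 0.3118, 0.1718]
tcp_rot: [-1.57, 0.0, -1.192]
contact_force: [-0.0, 0.2, 0.4]
width: 0.06
```

Run:
```python
from h import *
delta(np.array([.488,.304,.05]),.379-np.pi/2)
T=manip.get_image("top");S=manip.get_image("scene")
t=lambda x,y:(190+x/3.3,195+y/3.3)
f=lambda x:np.round(np.asarray(x)*1e3,1)
a=T["img"][200:300,290:430];a=cv2.resize(a,(560,400))[:, :420]
b=cv2.resize(S["img"][190:290,205:300],(380,400))
o=np.hstack([a,b]);cv2.imwrite("pics/g3.png",np.clip(o*1.5,0,255).astype(np.uint8)[:,:,::-1])
for n,d in(("T",T),("S",S)):
    h=cv2.cvtColor(d["img"],cv2.COLOR_RGB2HSV); m=((h[...,0]<8)|(h[...,0]>172))&(h[...,1]>130)&(h[...,2]>40)
    z=np.zeros(m.shape,bool); z[(slice(205,265) if n=="T" else slice(215,265)),(slice(350,400) if n=="T" else slice(225,290))]=1
    v,u=np.nonzero(m&z)
    for vv in range(v.min(),v.max()+1,2):
        k=u[v==vv]; print(n,vv,k.min(),k.max(),"st@.067",f(st(onz(d,k.min()-.0,vv,.067))),f(st(onz(d,k.max(),vv,.067))))
```

```text
t 8.37 now [0.4895 0.3118 0.1718] [-1.57   0.    -1.192] F [-0.   0.2  0.4] w 0.06
 dp tool mm now axes [  6.7 121.8  -4.3]  in goal axes [  6.7 121.8  -4.3]  dr [-0. -0. -0.]
T 223 372 375 st@.067 [ 67.5 -30.7  67. ] [ 68.5 -39.   67. ]
T 225 372 377 st@.067 [ 61.9 -31.3  67. ] [ 63.5 -45.1  67. ]
T 227 371 377 st@.067 [ 56.  -29.2  67. ] [ 58.  -45.7  67. ]
T 229 371 377 st@.067 [ 50.5 -29.8  67. ] [ 52.4 -46.3  67. ]
T 231 371 376 st@.067 [ 44.9 -30.4  67. ] [ 46.5 -44.1  67. ]
T 233 371 375 st@.067 [ 39.4 -30.9  67. ] [ 40.6 -42.   67. ]
T 235 370 375 st@.067 [ 33.5 -28.8  67. ] [ 35.1 -42.5  67. ]
T 237 370 375 st@.067 [ 28.  -29.4  67. ] [ 29.5 -43.1  67. ]
T 239 370 375 st@.067 [ 22.4 -30.   67. ] [ 24.  -43.7  67. ]
T 241 369 374 st@.067 [ 16.6 -27.8  67. ] [ 18.1 -41.6  67. ]
T 243 369 374 st@.067 [ 11.  -28.4  67. ] [ 12.6 -42.1  67. ]
T 245 369 374 st@.067 [  5.5 -29.   67. ] [  7.1 -42.7  67. ]
T 247 369 374 st@.067 [ -0.  -29.6  67. ] [  1.6 -43.3  67. ]
T 249 369 373 st@.067 [ -5.6 -30.2  67. ] [ -4.3 -41.2  67. ]
T 251 369 373 st@.067 [-11.1 -30.8  67. ] [ -9.8 -41.8  
[... 421 characters left out ...]
-18.  -26.9  67. ]
S 235 263 269 st@.067 [ -7.4 -43.   67. ] [-10.  -27.6  67. ]
S 237 262 268 st@.067 [  0.4 -43.6  67. ] [ -2.1 -28.3  67. ]
S 239 262 267 st@.067 [  7.8 -41.7  67. ] [  5.7 -29.1  67. ]
S 241 261 267 st@.067 [ 15.6 -42.4  67. ] [ 13.  -27.2  67. ]
S 243 260 266 st@.067 [ 23.2 -43.   67. ] [ 20.7 -27.9  67. ]
S 245 260 265 st@.067 [ 30.4 -41.1  67. ] [ 28.3 -28.6  67. ]
S 247 258 265 st@.067 [ 38.3 -44.3  67. ] [ 35.4 -26.9  67. ]
S 249 258 266 st@.067 [ 45.4 -42.4  67. ] [ 42.  -22.6  67. ]
S 251 257 262 st@.067 [ 52.8 -43.   67. ] [ 50.7 -30.7  67. ]
S 253 255 262 st@.067 [ 60.5 -46.1  67. ] [ 57.6 -28.9  67. ]
S 255 255 261 st@.067 [ 67.3 -44.3  67. ] [ 64.9 -29.6  67. ]
```

View pics/g3.png

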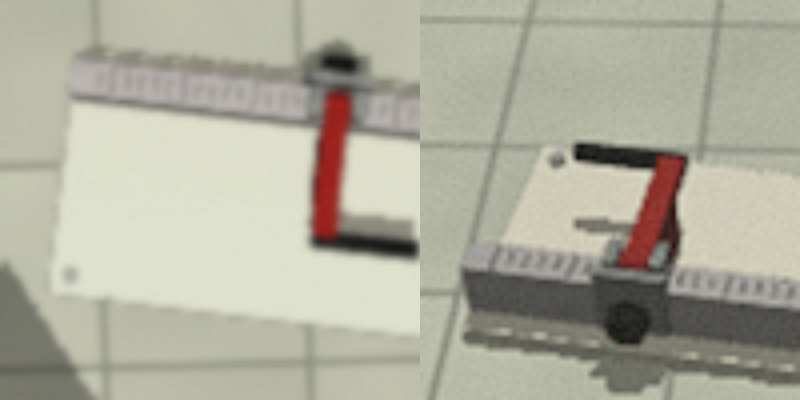

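The stop is down and clear: arm at top-crop (330,165), +y face at station y ≈ -28. Now I grasp the carrier's fin.

Request:
servo_tool --series '[{"dp": [7, 15, -4], "dr": [0, 0, 0], "hand": 60}, {"dp": [0, 25, 0], "dr": [0, 0, 0], "hand": 60}, {"dp": [0, 25, 0], "dr": [0, 0, 0], "hand": 60}, {"dp": [0, 25, 0], "dr": [0, 0, 0], "hand": 60}, {"dp": [0, 20, 0], "dr": [0, 0, 0], "hand": 60}, {"dp": [0, 12, 0], "dr": [0, 0, 0], "hand": 60}, {"dp": [0, 0, 0], "dr": [0, 0, 0], "hand": 30}, {"dp": [0, 0, 0], "dr": [0, 0, 0], "hand": 6}, {"dp": [0, 0, 0], "dr": [0, 0, 0], "hand": 4}, {"dp": [0, 0, 0], "dr": [0, 0, 0], "hand": 4}, {"dp": [0, 0, 0], "dr": [0, 0, 0], "hand": 4}, {"dp": [0, 0, 0], "dr": [0, 0, 0], "hand": 4}, {"dp": [0, 0, 0], "dr": [0, 0, 0], "hand": 4}]' --grip_force 45

```text
time_s: 9.55
tool_pos: [0.4902, 0.3043, 0.0512]
tcp_rot: [-1.567, 0.0, -1.194]
contact_force: [-0.2, 0.6, 6.3]
width: 0.0097
```

Request:
servo_tool --series '[{"dp": [0, -8, 0], "dr": [0, 0, 0], "hand": 4}, {"dp": [0, -15, 0], "dr": [0, 0, 0], "hand": 4}, {"dp": [0, -20, 0], "dr": [0, 0, 0], "hand": 4}, {"dp": [0, -20, 0], "dr": [0, 0, 0], "hand": 4}, {"dp": [0, -20, 0], "dr": [0, 0, 0], "hand": 4}, {"dp": [0, 0, 0], "dr": [0, 0.104, 0], "hand": 4}, {"dp": [0, 0, 0], "dr": [0, 0.104, 0], "hand": 4}, {"dp": [0, 0, 0], "dr": [0, 0.104, 0], "hand": 4}, {"dp": [0, 0, 0], "dr": [0, 0.104, 0], "hand": 4}, {"dp": [0, 0, 0], "dr": [0, 0.104, 0], "hand": 4}, {"dp": [0, 0, 0], "dr": [0, 0, 0], "hand": 4}]'

```text
time_s: 10.47
tool_pos: [0.4872, 0.3029, 0.1311]
tcp_rot: [-1.573, -0.002, -1.716]
contact_force: [-0.0, 0.0, -3.0]
width: 0.0096
```

Run:
```python
from h import *
delta(wd(.005,.060,.110),PSI-np.pi/2)
T=manip.get_image("top");S=manip.get_image("scene")
a=cv2.resize(T["img"][200:300,170:310],(560,400))[:, :420]
b=cv2.resize(S["img"][180:280,380:480],(400,400))
o=np.hstack([a,b]);cv2.imwrite("pics/g4.png",np.clip(o*1.5,0,255).astype(np.uint8)[:,:,::-1])
```

```text
t 10.47 now [0.4872 0.3029 0.1311] [-1.573 -0.002 -1.716] F [-0.  0. -3.] w 0.0096
 dp tool mm now axes [314.8  21.3 119.1]  in goal axes [315.   21.1 118.5]  dr [ 0.002 -0.002  0.002]
```

View pics/g4.png

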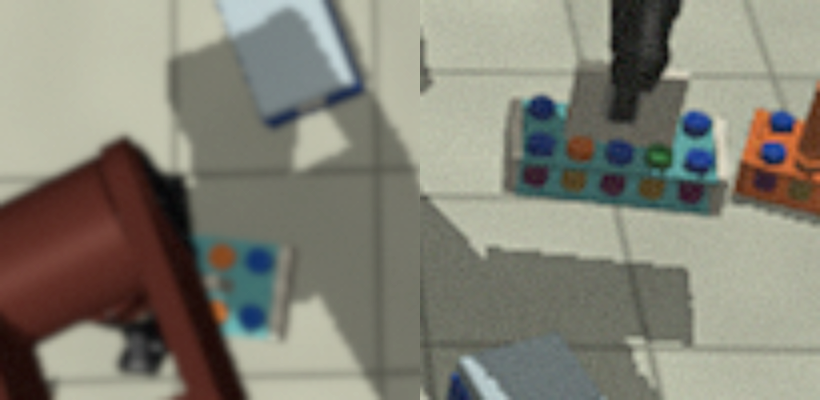

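Carrier held level and centred (scene-crop ~(615,150)). Next: carry it over the bed, short of both faces.

Request:
servo_tool --series '[{"dp": [15, 0, 6], "dr": [0, 0, 0], "hand": 4}, {"dp": [30, 0, 11], "dr": [0, 0, 0], "hand": 4}, {"dp": [30, 0, 11], "dr": [0, 0, 0], "hand": 4}, {"dp": [30, 0, 11], "dr": [0, 0, 0], "hand": 4}, {"dp": [30, 0, 11], "dr": [0, 0, 0], "hand": 4}, {"dp": [30, 0, 11], "dr": [0, 0, 0], "hand": 4}, {"dp": [30, 0, 11], "dr": [0, 0, 0], "hand": 4}, {"dp": [30, 0, 11], "dr": [0, 0, 0], "hand": 4}, {"dp": [30, 0, 11], "dr": [0, 0, 0], "hand": 4}, {"dp": [30, 0, 11], "dr": [0, 0, 0], "hand": 4}, {"dp": [20, 0, 9], "dr": [0, 0, 0], "hand": 4}, {"dp": [10, 5, 4], "dr": [0, 0, 0], "hand": 4}, {"dp": [0, 15, 0], "dr": [0, 0, 0], "hand": 4}, {"dp": [0, 15, 0], "dr": [0, 0, 0], "hand": 4}, {"dp": [0, 15, 0], "dr": [0, 0, 0], "hand": 4}, {"dp": [0, 10, 0], "dr": [0, 0, 0], "hand": 4}, {"dp": [0, 0, 0], "dr": [0, 0, 0], "hand": 4}, {"dp": [0, 0, 0], "dr": [0, 0, 0], "hand": 4}]'

```text
time_s: 12.07
tool_pos: [0.5594, -0.0245, 0.0711]
tcp_rot: [-1.573, 0.0, -1.713]
contact_force: [0.5, -0.4, -3.0]
width: 0.0096
```

Run:
```python
from h import *
delta(wd(.018,.0425,.063),PSI-np.pi/2)
print(st(manip.read_state()["tool_pos"]))
```

```text
t 12.07 now [ 0.5594 -0.0245  0.0711] [-1.573  0.    -1.713] F [ 0.5 -0.4 -3. ] w 0.0096
 dp tool mm now axes [18.8  8.1 13.4]  in goal axes [18.8  8.1 13.4]  dr [ 0.002  0.001 -0.   ]
[0.00462222 0.06132514 0.07112589]
```

Request:
servo_tool --series '[{"dp": [0, 3, 0], "dr": [0, 0, 0], "hand": 4}, {"dp": [0, 2, 0], "dr": [0, 0, 0], "hand": 4}, {"dp": [0, 1.5, 0], "dr": [0, 0, 0], "hand": 4}, {"dp": [0, 0, 0], "dr": [0, 0, 0], "hand": 4}]'

```text
time_s: 12.4
tool_pos: [0.5606, -0.0251, 0.0659]
tcp_rot: [-1.57, 0.0, -1.714]
contact_force: [0.1, 0.2, -3.4]
width: 0.0093
```

Request:
servo_tool --series '[{"dp": [0, 1, 0], "dr": [0, 0, 0], "hand": 4}, {"dp": [0, 0, 0], "dr": [0, 0, 0], "hand": 4}]'

```text
time_s: 12.57
tool_pos: [0.5605, -0.0252, 0.0648]
tcp_rot: [-1.57, 0.0, -1.714]
contact_force: [-0.5, -0.5, -4.6]
width: 0.0093
```

Request:
servo_tool --series '[{"dp": [0, 1, 0], "dr": [0, 0, 0], "hand": 4}, {"dp": [0, 0, 0], "dr": [0, 0, 0], "hand": 4}]'

```text
time_s: 12.73
tool_pos: [0.5603, -0.0251, 0.0635]
tcp_rot: [-1.571, 0.0, -1.714]
contact_force: [-1.2, -0.1, -3.1]
width: 0.0094
```

Request:
servo_tool --series '[{"dp": [0, 1, 0], "dr": [0, 0, 0], "hand": 4}, {"dp": [0, 0, 0], "dr": [0, 0, 0], "hand": 4}]'

```text
time_s: 12.9
tool_pos: [0.5605, -0.0251, 0.0632]
tcp_rot: [-1.571, 0.0, -1.714]
contact_force: [-1.8, 0.5, 1.7]
width: 0.0096
```

Request:
servo_tool --series '[{"dp": [0, 1, 0], "dr": [0, 0, 0], "hand": 4}, {"dp": [0, 0, 0], "dr": [0, 0, 0], "hand": 4}]'

```text
time_s: 13.07
tool_pos: [0.5606, -0.0251, 0.0632]
tcp_rot: [-1.571, -0.0, -1.714]
contact_force: [-3.6, 0.9, 6.8]
width: 0.0093
```

On the bed. I lift off the 1 mm of overpress and slide towards the fence.

Request:
servo_tool --series '[{"dp": [0, -1, 0], "dr": [0, 0, 0], "hand": 4}, {"dp": [0, 0, 3], "dr": [0, 0, 0], "hand": 4}, {"dp": [0, 0, 3], "dr": [0, 0, 0], "hand": 4}, {"dp": [0, 0, 3], "dr": [0, 0, 0], "hand": 4}, {"dp": [0, 0, 1], "dr": [0, 0, 0], "hand": 4}, {"dp": [0, 0, 0], "dr": [0, 0, 0], "hand": 4}]'

```text
time_s: 13.57
tool_pos: [0.5704, -0.0265, 0.0632]
tcp_rot: [-1.571, 0.0, -1.714]
contact_force: [-4.2, 0.6, 6.5]
width: 0.0097
```

Request:
servo_tool --series '[{"dp": [0, 0, 1], "dr": [0, 0, 0], "hand": 4}, {"dp": [0, 0, 1], "dr": [0, 0, 0], "hand": 4}, {"dp": [0, 0, 0], "dr": [0, 0, 0], "hand": 4}]'

```text
time_s: 13.82
tool_pos: [0.5709, -0.0266, 0.0634]
tcp_rot: [-1.575, 0.0, -1.714]
contact_force: [-7.7, 1.9, 10.5]
width: 0.0093
```

Request:
servo_tool --series '[{"dp": [0, 0, 1], "dr": [0, 0, 0], "hand": 4}, {"dp": [0, 0, 0], "dr": [0, 0, 0], "hand": 4}]'

```text
time_s: 13.98
tool_pos: [0.571, -0.0266, 0.0635]
tcp_rot: [-1.577, 0.0, -1.714]
contact_force: [-9.2, 1.5, 14.0]
width: 0.0098
```

Request:
servo_tool --series '[{"dp": [0, -1.5, -1.5], "dr": [0, 0, 0], "hand": 4}, {"dp": [4, 0, 0], "dr": [0, 0, 0], "hand": 4}, {"dp": [4, 0, 0], "dr": [0, 0, 0], "hand": 4}, {"dp": [4, 0, 0], "dr": [0, 0, 0], "hand": 4}, {"dp": [2, 0, 0], "dr": [0, 0, 0], "hand": 4}, {"dp": [1, 0, 0], "dr": [0, 0, 0], "hand": 4}, {"dp": [0, 0, 0], "dr": [0, 0, 0], "hand": 4}]'

```text
time_s: 14.57
tool_pos: [0.5689, -0.0406, 0.0635]
tcp_rot: [-1.573, 0.002, -1.715]
contact_force: [-2.3, 4.7, 0.4]
width: 0.0094
```

Request:
servo_tool --series '[{"dp": [1, 0, 0], "dr": [0, 0, 0], "hand": 4}, {"dp": [1, 0, 0], "dr": [0, 0, 0], "hand": 4}, {"dp": [0, 0, 0], "dr": [0, 0, 0], "hand": 4}]'

```text
time_s: 14.82
tool_pos: [0.5687, -0.0424, 0.0635]
tcp_rot: [-1.573, 0.003, -1.715]
contact_force: [-3.0, 4.6, 1.4]
width: 0.0094
```

Run:
```python
from h import *
delta(wd(.018,.0425,.063),PSI-np.pi/2)
s=manip.read_state();print(st(s["tool_pos"]), s["torque"])
```

```text
t 14.82 now [ 0.5687 -0.0424  0.0635] [-1.573  0.003 -1.715] F [-3.   4.6  1.4] w 0.0094
 dp tool mm now axes [2.4 0.5 1.7]  in goal axes [2.4 0.5 1.7]  dr [ 0.002 -0.001 -0.003]
[0.01632172 0.04492112 0.06347878] [ 0.72323726  0.49712867 -0.02814518]
```

Request:
servo_tool --series '[{"dp": [1, 0, 0], "dr": [0, 0, 0], "hand": 4}, {"dp": [1, 0, 0], "dr": [0, 0, 0], "hand": 4}, {"dp": [0, 0, 0], "dr": [0, 0, 0], "hand": 4}]'

```text
time_s: 15.07
tool_pos: [0.5684, -0.0443, 0.0635]
tcp_rot: [-1.573, 0.003, -1.715]
contact_force: [-2.9, 5.1, 0.8]
width: 0.0093
```

Request:
servo_tool --series '[{"dp": [1, 0, 0], "dr": [0, 0, 0], "hand": 4}, {"dp": [0, 0, 0], "dr": [0, 0, 0], "hand": 4}]'

```text
time_s: 15.23
tool_pos: [0.5682, -0.0453, 0.0635]
tcp_rot: [-1.573, 0.003, -1.715]
contact_force: [-2.2, 5.5, 1.2]
width: 0.0096
```

Request:
servo_tool --series '[{"dp": [1, 0, 0], "dr": [0, 0, 0], "hand": 4}, {"dp": [0, 0, 0], "dr": [0, 0, 0], "hand": 4}]'

```text
time_s: 15.4
tool_pos: [0.5681, -0.0463, 0.0635]
tcp_rot: [-1.573, 0.003, -1.715]
contact_force: [-3.1, 4.5, 1.1]
width: 0.0092
```

Request:
servo_tool --series '[{"dp": [1, 0, 0], "dr": [0, 0, 0], "hand": 4}, {"dp": [1, 0, 0], "dr": [0, 0, 0], "hand": 4}, {"dp": [0, 0, 0], "dr": [0, 0, 0], "hand": 4}]'

```text
time_s: 15.65
tool_pos: [0.5679, -0.0477, 0.0636]
tcp_rot: [-1.573, 0.004, -1.715]
contact_force: [-1.8, 6.7, 2.7]
width: 0.0093
```

Request:
servo_tool --series '[{"dp": [1, 0, 0], "dr": [0, 0, 0], "hand": 4}, {"dp": [1, 0, 0], "dr": [0, 0, 0], "hand": 4}, {"dp": [0, 0, 0], "dr": [0, 0, 0], "hand": 4}]'

```text
time_s: 15.9
tool_pos: [0.5679, -0.0479, 0.0638]
tcp_rot: [-1.573, 0.007, -1.716]
contact_force: [-2.1, 11.0, 2.8]
width: 0.0093
```

Request:
servo_tool --series '[{"dp": [0, 0, 1], "dr": [0, 0, 0], "hand": 4}, {"dp": [0, 0, 1], "dr": [0, 0, 0], "hand": 4}, {"dp": [0, 0, 0], "dr": [0, 0, 0], "hand": 4}]'

```text
time_s: 16.15
tool_pos: [0.568, -0.0479, 0.0639]
tcp_rot: [-1.578, 0.007, -1.716]
contact_force: [-8.2, 10.9, 8.2]
width: 0.0091
```

Request:
servo_tool --series '[{"dp": [-1.2, 0, -1.2], "dr": [0, 0, 0], "hand": 4}, {"dp": [0, 0, 0], "dr": [0, 0, 0], "hand": 4}]'

```text
time_s: 16.32
tool_pos: [0.568, -0.0477, 0.0636]
tcp_rot: [-1.574, 0.005, -1.715]
contact_force: [-3.2, 8.6, 3.0]
width: 0.0093
```

Run:
```python
from h import *
delta(wd(.018,.0425,.063),PSI-np.pi/2)
s=manip.read_state();print(st(s["tool_pos"]), s["torque"])
```

```text
t 16.32 now [ 0.568  -0.0477  0.0636] [-1.574  0.005 -1.715] F [-3.2  8.6  3. ] w 0.0093
 dp tool mm now axes [-2.9  0.6  1.6]  in goal axes [-2.9  0.6  1.6]  dr [ 0.003 -0.001 -0.005]
[0.01643627 0.03956388 0.06363548] [ 1.27677712  0.65554403 -0.14839871]
```

Request:
servo_tool --series '[{"dp": [-0.5, 0, -0.3], "dr": [0, 0, 0], "hand": 9}, {"dp": [0, 0, 0], "dr": [0, 0, 0], "hand": 12}, {"dp": [0, 0, 0], "dr": [0, 0, 0], "hand": 16}, {"dp": [0, 0, 0], "dr": [0, 0, 0], "hand": 25}, {"dp": [0, 0, 0], "dr": [0, 0, 0], "hand": 35}, {"dp": [0, 0, 0], "dr": [0, 0, 0], "hand": 35}]' --grip_force 20

```text
time_s: 16.82
tool_pos: [0.5698, -0.0505, 0.0645]
tcp_rot: [-1.569, -0.0, -1.714]
contact_force: [0.0, 0.3, -0.3]
width: 0.0348
```

Request:
servo_tool --series '[{"dp": [0, -15, 0], "dr": [0, 0, 0], "hand": 35}, {"dp": [0, -30, 0], "dr": [0, 0, 0], "hand": 35}, {"dp": [0, -35, 0], "dr": [0, 0, 0], "hand": 35}, {"dp": [0, -20, 0], "dr": [0, 0, 0], "hand": 35}, {"dp": [0, 0, -30], "dr": [0, 0, 0], "hand": 50}, {"dp": [0, 0, -40], "dr": [0, 0, 0], "hand": 60}, {"dp": [0, 0, -40], "dr": [0, 0, 0], "hand": 60}, {"dp": [0, 0, 0], "dr": [0, 0, 0], "hand": 60}]'

```text
time_s: 17.48
tool_pos: [0.4498, -0.032, 0.1597]
tcp_rot: [-1.584, 0.001, -1.714]
contact_force: [-0.7, 0.3, -2.0]
width: 0.0602
```

Run:
```python
from h import *
s=manip.read_state(); print(st(s["tool_pos"]),s["contact_force"])
T=manip.get_image("top");S=manip.get_image("scene")
np.savez("d1.npz",T=T["img"],S=S["img"])
a=cv2.resize(T["img"][195:295,290:410],(480,400))[:, :420]
b=cv2.resize(S["img"][195:285,235:335],(378,340)); b=np.vstack([b,np.zeros((60,378,3),np.uint8)])
o=np.hstack([a,b]);cv2.imwrite("pics/g5.png",np.clip(o*1.5,0,255).astype(np.uint8)[:,:,::-1])
```

```text
[-0.10282974  0.03819399  0.15970869] [-0.71697159  0.29872361 -1.99851569]
```

View pics/g5.png

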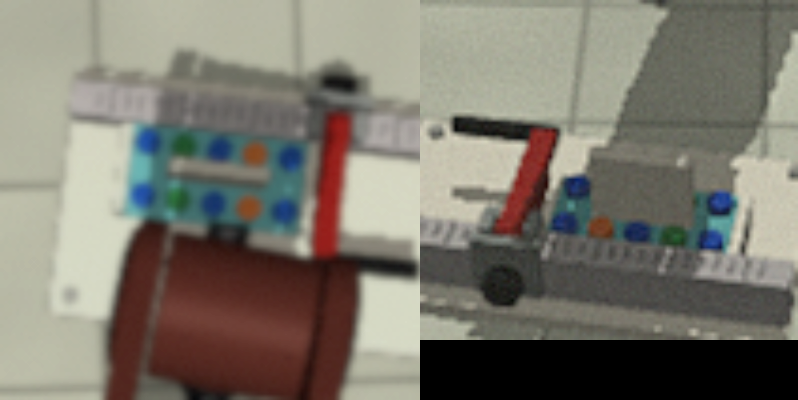

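The carrier sits flat in the corner: right end at the red arm in the top crop (~318,190), rear side along the fence. To make sure it's flush, I nudge it gently against the fence from the front with the closed fingertips.

Request:
servo_tool --series '[{"dp": [0, 20, 0], "dr": [0, 0, 0], "hand": 20}, {"dp": [0, 30, 0], "dr": [0, 0, 0], "hand": 0}, {"dp": [0, 30, 0], "dr": [0, 0, 0], "hand": 0}, {"dp": [0, 25, 0], "dr": [0, 0, 0], "hand": 0}, {"dp": [0, 19, 15], "dr": [0, 0, 0], "hand": 0}, {"dp": [0, 0, 15], "dr": [0, 0, 0], "hand": 0}, {"dp": [0, 0, 15], "dr": [0, 0, 0], "hand": 0}, {"dp": [0, 0, 10], "dr": [0, 0, 0], "hand": 0}, {"dp": [0, 0, 4], "dr": [0, 0, 0], "hand": 0}, {"dp": [0, 0, 0], "dr": [0, 0, 0], "hand": 0}]'

```text
time_s: 18.42
tool_pos: [0.521, -0.0433, 0.0409]
tcp_rot: [-1.568, -0.0, -1.714]
contact_force: [-0.3, 0.3, 0.5]
width: -0.0003
```

Request:
servo_tool --series '[{"dp": [0, 0, 3], "dr": [0, 0, 0], "hand": 0}, {"dp": [0, 0, 2], "dr": [0, 0, 0], "hand": 0}, {"dp": [0, 0, 0], "dr": [0, 0, 0], "hand": 0}]'

```text
time_s: 18.67
tool_pos: [0.522, -0.0431, 0.0401]
tcp_rot: [-1.574, -0.0, -1.714]
contact_force: [-4.1, -0.2, 2.9]
width: -0.0003
```

Request:
servo_tool --series '[{"dp": [0, 0, 2], "dr": [0, 0, 0], "hand": 0}, {"dp": [0, 0, 2], "dr": [0, 0, 0], "hand": 0}, {"dp": [0, 0, 0], "dr": [0, 0, 0], "hand": 0}]'

```text
time_s: 18.92
tool_pos: [0.5254, -0.0436, 0.0416]
tcp_rot: [-1.575, -0.0, -1.714]
contact_force: [-11.9, 1.5, 15.3]
width: -0.0002
```

Request:
servo_tool --series '[{"dp": [0, 0, -6], "dr": [0, 0, 0], "hand": 0}, {"dp": [0, 0, -6], "dr": [0, 0, 0], "hand": 0}, {"dp": [0, 7, 0], "dr": [0, 0, 0], "hand": 0}, {"dp": [0, 0, 0], "dr": [0, 0, 0], "hand": 0}]'

```text
time_s: 19.25
tool_pos: [0.5139, -0.0418, 0.0318]
tcp_rot: [-1.573, 0.0, -1.714]
contact_force: [-0.7, 0.1, 0.4]
width: -0.0001
```

Request:
servo_tool --series '[{"dp": [0, 0, 4], "dr": [0, 0, 0], "hand": 0}, {"dp": [0, 0, 3], "dr": [0, 0, 0], "hand": 0}, {"dp": [0, 0, 2], "dr": [0, 0, 0], "hand": 0}, {"dp": [0, 0, 0], "dr": [0, 0, 0], "hand": 0}]'

```text
time_s: 19.58
tool_pos: [0.5226, -0.0431, 0.0344]
tcp_rot: [-1.577, 0.0, -1.713]
contact_force: [-14.8, 1.9, 19.8]
width: -0.0004
```

Request:
servo_tool --series '[{"dp": [0, 0, -8], "dr": [0, 0, 0], "hand": 0}, {"dp": [0, 0, -12], "dr": [0, 0, 0], "hand": 0}, {"dp": [0, -20, -10], "dr": [0, 0, 0], "hand": 0}, {"dp": [0, -30, 0], "dr": [0, 0, 0], "hand": 30}, {"dp": [0, -30, 0], "dr": [0, 0, 0], "hand": 60}, {"dp": [0, -30, 0], "dr": [0, 0, 0], "hand": 60}, {"dp": [20, 0, 0], "dr": [0, 0, 0], "hand": 60}, {"dp": [35, 0, 5], "dr": [0, 0, 0], "hand": 60}, {"dp": [35, 0, 10], "dr": [0, 0, 0], "hand": 60}, {"dp": [27, 0, 9], "dr": [0, 0, 0], "hand": 60}, {"dp": [0, 0, 0], "dr": [0, 0, 0], "hand": 60}, {"dp": [0, 0, 0], "dr": [0, 0, 0], "hand": 60}]'

```text
time_s: 20.58
tool_pos: [0.5022, -0.1598, 0.1428]
tcp_rot: [-1.57, 0.0, -1.717]
contact_force: [-0.2, 0.5, 0.3]
width: 0.06
```

Run:
```python
from h import *
delta(wd(-.034,-.079,.040),PSI-np.pi/2)
T=manip.get_image("top");S=manip.get_image("scene")
np.savez("d2.npz",T=T["img"],S=S["img"])
a=cv2.resize(T["img"][195:295,290:395],(420,400))
b=cv2.resize(S["img"][195:285,235:335],(378,340)); b=np.vstack([b,np.zeros((60,378,3),np.uint8)])
o=np.hstack([a,b]);cv2.imwrite("pics/g6.png",np.clip(o*1.5,0,255).astype(np.uint8)[:,:,::-1])
```

```text
t 20.58 now [ 0.5022 -0.1598  0.1428] [-1.57   0.    -1.717] F [-0.2  0.5  0.3] w 0.06
 dp tool mm now axes [ -1.8 102.8  -1.3]  in goal axes [ -1.8 102.8  -1.3]  dr [-0.    -0.003 -0.   ]
```

View pics/g6.png

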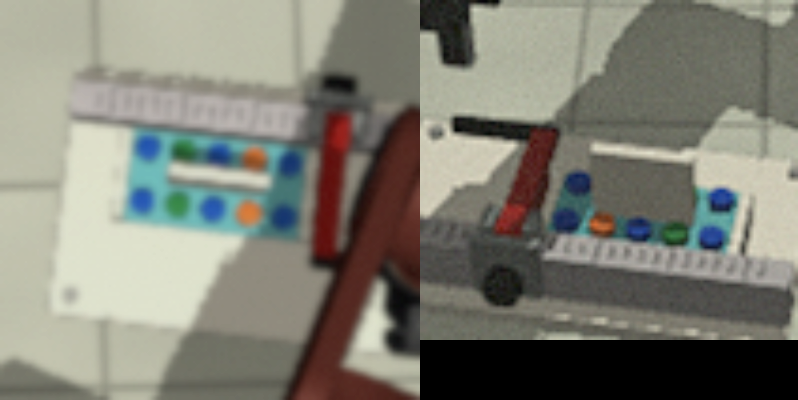

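Run:
```python
from h import *
T=manip.get_image("top");f=lambda x:np.round(np.asarray(x)*1e3,1)
t=lambda x,y:(290+x/4,195+y/4)
for n,p,z in(("finL",(168,169),.1),("finR",(271,183),.1),("capBL",(149,147),.05),("capBR",(291,162),.05),("capFL",(142,200),.05),("capFR",(284,216),.05)):print(n,f(st(onz(T,*t(*p),z))))
for n,p in(("stop face low",wd(.02,-.0275,.03)),("stop face arm",wd(.02,-.0275,.067))): q=proj(T,p);print(n,(q-[290,195])*4)
```

```text
finL [ 11.6  75.4 100. ]
finR [ 10.1   5.  100. ]
capBL [30.9 90.  50. ]
capBR [ 31.8 -10.   50. ]
capFL [-6.8 90.7 50. ]
capFR [-6.5 -9.3 50. ]
stop face low [311.57035936 184.3356816 ]
stop face arm [316.07376738 179.03128408]
```

Run:
```python
from h import *
T=manip.get_image("top");g=cv2.cvtColor(T["img"],cv2.COLOR_RGB2GRAY).astype(float);hs=cv2.cvtColor(T["img"],cv2.COLOR_RGB2HSV)
xs=np.arange(.026,.084,.002)
print("x@z52",(xs*1e3).round().astype(int))
print("x@z12",[round(st(onz(T,*proj(T,wd(x,.12,.052)),.012))[0]*1e3) for x in xs])
for y0 in(.12,.05):
    P=np.array([[proj(T,wd(x,y,.052)) for x in xs] for y in np.linspace(y0-.012,y0+.012,9)])
    print(y0,np.median([map_coordinates(g,[p[:,1],p[:,0]],order=1) for p in P],0).round().astype(int))
    print("  sat",np.median([map_coordinates(hs[...,1].astype(float),[p[:,1],p[:,0]],order=1) for p in P],0).round().astype(int))
```

```text
x@z52 [26 28 30 32 34 36 38 40 42 44 46 48 50 52 54 56 58 60 62 64 66 68 70 72
 74 76 78 80 82 84]
x@z12 [31, 33, 35, 37, 39, 41, 43, 45, 47, 49, 51, 53, 55, 57, 59, 61, 63, 65, 68, 70, 72, 74, 76, 78, 80, 82, 84, 86, 88, 90]
0.12 [146 147 147 147 147 146 145 142 130 110  92  88 100 111 117 115 113 112
 112 112 114 114 113 106  99  95  93  96  99 109]
  sat [24 24 23 24 24 24 23 23 22 21 17 15 14 13 13 13 13 13 13 13 13 13 14 16
 21 27 30 30 28 27]
0.05 [ 64  52  49  52  62  74  81  88  90  82  76  83 101 113 118 117 115 114
 112 112 114 117 116 109  99  94  92  94  98 104]
  sat [ 79 123 147 153 146 135 124 112  97  77  40  13  11  13  13  13  14  14
  13  13  13  14  14  16  21  26  30  30  28  27]
```

Run:
```python
from h import *
T=manip.get_image("top");S=manip.get_image("scene");f=lambda x:np.round(np.asarray(x)*1e3,1)
t=lambda x,y:(T,290+x/4,195+y/4); s=lambda x,y:(S,235+(x-420)/3.78,195+y/3.78)
for a,b in(((168,169),(694,154)),((271,183),(593,147))):
    x,r=tri([t(*a),s(*b)]);print("fin",f(st(x)),np.round(r,1)); print("  scene only z=.1",f(st(onz(*s(*b),.1))))
for nm in("d1","d2"):
    D=np.load(nm+".npz"); hs=cv2.cvtColor(D["T"],cv2.COLOR_RGB2HSV)[...,1].astype(float)
    xs=np.arange(.036,.054,.002)
    for y0 in(.02,.08): 
        P=np.array([[proj(T,wd(x,y,.042)) for x in xs] for y in np.linspace(y0-.012,y0+.012,9)])
        print(nm,y0,"sat x@42=36..52",np.median([map_coordinates(hs,[p[:,1],p[:,0]],order=1) for p in P],0).round().astype(int))
# front teal edge
D=np.load("d2.npz")
hs=cv2.cvtColor(D["T"],cv2.COLOR_RGB2HSV)[...,1].astype(float);xs=np.arange(-.036,.0,.002)
for z in(.042,.012):
  for y0 in(.09,.075): print("front z",z,[int(map_coordinates(hs,[[p[1]],[p[0]]],order=1)[0]) for p in(proj(T,wd(x,y0,z)) for x in xs)])
print((xs*1e3).round().astype(int))
# front edge of bed/handle bias: scene-based fence back/front top
g=cv2.cvtColor(S["img"],cv2.COLOR_RGB2GRAY).astype(float);xs=np.arange(.03,.09,.003)
print("scene y=.1 x@52",(xs*1e3).round().astype(int),[int(map_coordinates(g,[[p[1]],[p[0]]],order=1)[0]) for p in(proj(S,wd(x,.125,.052)) for x in xs)])
```

```text
fin [11.4 76.8 99.8] [1.4 1.4]
  scene only z=.1 [ 11.4  78.2 100. ]
fin [10.2  7.1 94.5] [2.5 2.5]
  scene only z=.1 [ 15.8  11.2 100. ]
d1 0.02 sat x@42=36..52 [149 139 124  97  82  59  59  29  11]
d1 0.08 sat x@42=36..52 [146 147 145 140 121 102  73  38  11]
d2 0.02 sat x@42=36..52 [121 102  90  60  66  52  23   9  12]
d2 0.08 sat x@42=36..52 [150 138 124 109  89  62  25  11  12]
front z 0.042 [24, 24, 24, 24, 23, 22, 19, 31, 57, 84, 111, 137, 166, 183, 193, 199, 198, 195]
front z 0.042 [24, 24, 24, 23, 23, 23, 22, 34, 58, 85, 98, 104, 109, 114, 116, 119, 121, 118]
front z 0.012 [24, 24, 24, 24, 24, 23, 22, 19, 25, 50, 77, 103, 128, 156, 177, 191, 197, 198]
front z 0.012 [24, 24, 24, 24, 24, 23, 23, 21, 31, 51, 80, 94, 103, 107, 111, 115, 117, 119]
[-36 -34 -32 -30 -28 -26 -24 -22 -20 -18 -16 -14 -12 -10  -8  -6  -4  -2]
scene y=.1 x@52 [30 33 36 39 42 45 48 51 54 57 60 63 66 69 72 75 78 81 84 87] [135, 134, 133, 133, 136, 137, 128, 117, 108, 108, 108, 107, 111, 115, 104, 78, 55, 49, 50, 53]
```

The nudge seems to have backed the carrier off by ~3 mm: the teal rear edge was at 48 mm before and 45 mm after, with the fence at 50. The gripper body probably touched the fin. The stop is still down, so I regrip the fin and gauge again.

Request:
servo_tool --series '[{"dp": [-15, -5, 5], "dr": [0, -0.003, 0], "hand": 40}, {"dp": [-30, 0, 12], "dr": [0, 0, 0], "hand": 40}, {"dp": [-30, 0, 12], "dr": [0, 0, 0], "hand": 40}, {"dp": [-30, 0, 12], "dr": [0, 0, 0], "hand": 40}, {"dp": [-16, 0, 6], "dr": [0, 0, 0], "hand": 40}, {"dp": [0, 15, 0], "dr": [0, 0, 0], "hand": 40}, {"dp": [0, 25, 0], "dr": [0, 0, 0], "hand": 40}, {"dp": [0, 25, 0], "dr": [0, 0, 0], "hand": 40}, {"dp": [0, 18, 0], "dr": [0, 0, 0], "hand": 40}, {"dp": [0, 0, 0], "dr": [0, 0, 0], "hand": 40}, {"dp": [0, 0, 0], "dr": [0, 0, 0], "hand": 40}]'

```text
time_s: 21.8
tool_pos: [0.5639, -0.0442, 0.064]
tcp_rot: [-1.574, 0.0, -1.71]
contact_force: [1.1, 0.1, 0.5]
width: 0.0398
```

Run:
```python
from h import *
delta(wd(.014,.040,.065),PSI-np.pi/2)
print(st(manip.read_state()["tool_pos"]))
```

```text
t 21.8 now [ 0.5639 -0.0442  0.064 ] [-1.574  0.    -1.71 ] F [1.1 0.1 0.5] w 0.0398
 dp tool mm now axes [ 2.4 -1.   2.1]  in goal axes [ 2.4 -1.   2.1]  dr [ 0.003  0.004 -0.   ]
[0.01191575 0.04239907 0.06396626]
```

Request:
servo_tool --series '[{"dp": [2.4, 0, 0], "dr": [0, 0.004, 0], "hand": 25}, {"dp": [0, 0, 0], "dr": [0, 0, 0], "hand": 6}, {"dp": [0, 0, 0], "dr": [0, 0, 0], "hand": 4}, {"dp": [0, 0, 0], "dr": [0, 0, 0], "hand": 4}, {"dp": [0, 0, 0], "dr": [0, 0, 0], "hand": 4}, {"dp": [0, 0, 0], "dr": [0, 0, 0], "hand": 4}]' --grip_force 45

```text
time_s: 22.3
tool_pos: [0.5657, -0.0479, 0.0665]
tcp_rot: [-1.569, -0.0, -1.715]
contact_force: [-2.4, 0.3, 5.5]
width: 0.0093
```

Request:
servo_tool --series '[{"dp": [0, 0, 1.5], "dr": [0, 0, 0], "hand": 4}, {"dp": [0, 0, 1.5], "dr": [0, 0, 0], "hand": 4}, {"dp": [0, 0, 0], "dr": [0, 0, 0], "hand": 4}]'

```text
time_s: 22.55
tool_pos: [0.5663, -0.0479, 0.0667]
tcp_rot: [-1.576, -0.0, -1.715]
contact_force: [-8.9, 0.4, 13.5]
width: 0.0092
```

Request:
servo_tool --series '[{"dp": [0, 0, 1.5], "dr": [0, 0, 0], "hand": 4}, {"dp": [0, 0, 0], "dr": [0, 0, 0], "hand": 4}]'

```text
time_s: 22.72
tool_pos: [0.5666, -0.048, 0.0668]
tcp_rot: [-1.579, -0.0, -1.714]
contact_force: [-11.5, -0.7, 16.2]
width: 0.0092
```

Run:
```python
from h import *
delta(wd(.0164,.0396,.0635),PSI-np.pi/2)
print(st(manip.read_state()["tool_pos"]))
```

```text
t 22.72 now [ 0.5666 -0.048   0.0668] [-1.579 -0.    -1.714] F [-11.5  -0.7  16.2] w 0.0092
 dp tool mm now axes [-0.5  3.3  1.4]  in goal axes [-0.5  3.3  1.3]  dr [ 0.008 -0.001  0.   ]
[0.0150722  0.03907855 0.06679409]
```

Request:
servo_tool --series '[{"dp": [0, 0, -3], "dr": [0, 0, 0], "hand": 4}, {"dp": [0, -2, 0], "dr": [0, 0, 0], "hand": 4}, {"dp": [0, 0, 0], "dr": [0, 0, 0], "hand": 4}]'

```text
time_s: 22.97
tool_pos: [0.5661, -0.0477, 0.0667]
tcp_rot: [-1.571, 0.0, -1.715]
contact_force: [0.7, 0.4, -4.2]
width: 0.0097
```

Request:
servo_tool --series '[{"dp": [0, 0, 2], "dr": [0, 0, 0], "hand": 4}, {"dp": [0, 0, 2], "dr": [0, 0, 0], "hand": 4}, {"dp": [0, 0, 0], "dr": [0, 0, 0], "hand": 4}]'

```text
time_s: 23.22
tool_pos: [0.5682, -0.0479, 0.0667]
tcp_rot: [-1.578, 0.0, -1.715]
contact_force: [-7.1, 0.6, 6.5]
width: 0.0093
```

Run:
```python
from h import *
delta(wd(.0164,.0396,.0635),PSI-np.pi/2)
print(st(manip.read_state()["tool_pos"]))
T=manip.get_image("top");S=manip.get_image("scene");np.savez("d3.npz",T=T["img"],S=S["img"])
for nm in("d1","d2","d3"):
    D=np.load(nm+".npz"); hs=cv2.cvtColor(D["T"],cv2.COLOR_RGB2HSV)[...,1].astype(float)
    xs=np.arange(.036,.054,.002)
    for y0 in(.02,.08): 
        P=np.array([[proj(T,wd(x,y,.042)) for x in xs] for y in np.linspace(y0-.012,y0+.012,9)])
        print(nm,y0,"sat x@42=36..52",np.median([map_coordinates(hs,[p[:,1],p[:,0]],order=1) for p in P],0).round().astype(int))
```

```text
t 23.22 now [ 0.5682 -0.0479  0.0667] [-1.578  0.    -1.715] F [-7.1  0.6  6.5] w 0.0093
 dp tool mm now axes [-0.3  3.2 -0.2]  in goal axes [-0.3  3.2 -0.3]  dr [ 0.007 -0.001 -0.   ]
[0.01665924 0.03932853 0.0667252 ]
d1 0.02 sat x@42=36..52 [149 139 124  97  82  59  59  29  11]
d1 0.08 sat x@42=36..52 [146 147 145 140 121 102  73  38  11]
d2 0.02 sat x@42=36..52 [121 102  90  60  66  52  23   9  12]
d2 0.08 sat x@42=36..52 [150 138 124 109  89  62  25  11  12]
d3 0.02 sat x@42=36..52 [156 154 153 153 152 151 149 147 142]
d3 0.08 sat x@42=36..52 [152 150 150 151 144 142 143 144 143]
```

Request:
servo_tool --series '[{"dp": [1, 0, -1], "dr": [0, 0, 0], "hand": 4}, {"dp": [1, 0, 0], "dr": [0, 0, 0], "hand": 4}, {"dp": [0, 0, 0], "dr": [0, 0, 0], "hand": 4}]'

```text
time_s: 23.57
tool_pos: [0.5681, -0.0483, 0.0668]
tcp_rot: [-1.575, 0.003, -1.715]
contact_force: [-4.2, 5.3, 4.1]
width: 0.0096
```

Request:
servo_tool --series '[{"dp": [1, 0, 0], "dr": [0, 0, 0], "hand": 4}, {"dp": [0, 0, 0], "dr": [0, 0, 0], "hand": 4}]'

```text
time_s: 23.73
tool_pos: [0.568, -0.0485, 0.0669]
tcp_rot: [-1.575, 0.005, -1.716]
contact_force: [-4.3, 7.2, 4.0]
width: 0.009
```

Request:
servo_tool --series '[{"dp": [-1.2, 0, -0.5], "dr": [0, 0, 0], "hand": 4}, {"dp": [0, 0, 0], "dr": [0, 0, 0], "hand": 10}, {"dp": [0, 0, 0], "dr": [0, 0, 0], "hand": 13}, {"dp": [0, 0, 0], "dr": [0, 0, 0], "hand": 18}, {"dp": [0, 0, 0], "dr": [0, 0, 0], "hand": 28}, {"dp": [0, 0, 0], "dr": [0, 0, 0], "hand": 38}, {"dp": [0, 0, 0], "dr": [0, 0, 0], "hand": 38}, {"dp": [0, -15, 0], "dr": [0, 0, 0], "hand": 38}, {"dp": [0, -30, 0], "dr": [0, 0, 0], "hand": 38}, {"dp": [0, -30, 0], "dr": [0, 0, 0], "hand": 38}, {"dp": [0, -15, 0], "dr": [0, 0, 0], "hand": 38}, {"dp": [20, 0, -5], "dr": [0, 0, 0], "hand": 38}, {"dp": [35, 0, -15], "dr": [0, 0, 0], "hand": 50}, {"dp": [35, 0, -18], "dr": [0, 0, 0], "hand": 60}, {"dp": [25, 0, -12], "dr": [0, 0, 0], "hand": 60}, {"dp": [0, 0, 0], "dr": [0, 0, 0], "hand": 60}, {"dp": [0, 0, 0], "dr": [0, 0, 0], "hand": 60}]' --grip_force 25

```text
time_s: 25.15
tool_pos: [0.5022, -0.1578, 0.1573]
tcp_rot: [-1.57, 0.0, -1.718]
contact_force: [0.7, 0.2, -0.6]
width: 0.0598
```

Run:
```python
from h import *
delta(wd(-.034,-.079,.040),PSI-np.pi/2)
T=manip.get_image("top");S=manip.get_image("scene");np.savez("d4.npz",T=T["img"],S=S["img"])
for nm in("d1","d2","d4"):
    D=np.load(nm+".npz"); hs=cv2.cvtColor(D["T"],cv2.COLOR_RGB2HSV)[...,1].astype(float)
    xs=np.arange(.036,.054,.002)
    for y0 in(.02,.08): 
        P=np.array([[proj(T,wd(x,y,.042)) for x in xs] for y in np.linspace(y0-.012,y0+.012,9)])
        print(nm,y0,"sat x@42=36..52",np.median([map_coordinates(hs,[p[:,1],p[:,0]],order=1) for p in P],0).round().astype(int))
# blue cap centroids
for nm in("d2","d4"):
    I=np.load(nm+".npz")["T"];h=cv2.cvtColor(I,cv2.COLOR_RGB2HSV);m=((h[...,0]>104)&(h[...,0]<125)&(h[...,1]>150)).astype(np.uint8);z=np.zeros_like(m);z[222:255,318:366]=1
    n,_,s_,c=cv2.connectedComponentsWithStats(m*z);print(nm,[(np.round(st(onz(T,*c[i],.05))[:2]*1e3,1).tolist(),int(s_[i,4])) for i in range(1,n)])
b=np.hstack([cv2.resize(T["img"][195:295,290:395],(420,400)),np.vstack([cv2.resize(S["img"][195:285,235:335],(378,340)),np.zeros((60,378,3),np.uint8)])])
cv2.imwrite("pics/g7.png",np.clip(b*1.5,0,255).astype(np.uint8)[:,:,::-1])
```

```text
t 25.15 now [ 0.5022 -0.1578  0.1573] [-1.57   0.    -1.718] F [ 0.7  0.2 -0.6] w 0.0598
 dp tool mm now axes [  0.2 117.3  -1.1]  in goal axes [  0.2 117.3  -1. ]  dr [-0.001 -0.004 -0.   ]
d1 0.02 sat x@42=36..52 [149 139 124  97  82  59  59  29  11]
d1 0.08 sat x@42=36..52 [146 147 145 140 121 102  73  38  11]
d2 0.02 sat x@42=36..52 [121 102  90  60  66  52  23   9  12]
d2 0.08 sat x@42=36..52 [150 138 124 109  89  62  25  11  12]
d4 0.02 sat x@42=36..52 [144 132 123  96  85  69  58  29   8]
d4 0.08 sat x@42=36..52 [150 150 144 135 120 101  68  31   9]
d2 [([31.4, 92.2], 24), ([33.0, 42.3], 17), ([31.1, -8.1], 22), ([-6.5, 92.1], 23), ([-6.5, 41.6], 22), ([-6.3, -8.0], 22)]
d4 [([36.3, 91.6], 23), ([36.9, 42.0], 20), ([35.7, -7.8], 20), ([-2.3, 91.9], 21), ([-2.0, 41.9], 24), ([-2.7, -8.2], 21)]
```

View pics/g7.png

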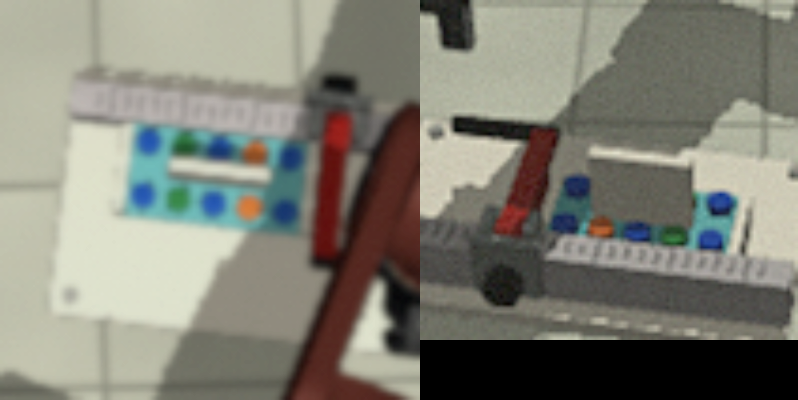

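Re-gauged: cap rows are parallel to the fence, and the carrier centre is at station (17.0, 42.0) against (18, 42.5) expected, so it's flush again. Now the handle.

Request:
servo_tool --series '[{"dp": [0, 20, -1], "dr": [0, -0.004, 0], "hand": 60}, {"dp": [0, 30, 0], "dr": [0, 0, 0], "hand": 60}, {"dp": [0, 30, 0], "dr": [0, 0, 0], "hand": 60}, {"dp": [0, 25, 0], "dr": [0, 0, 0], "hand": 60}, {"dp": [0, 11.5, 0], "dr": [0, 0, 0], "hand": 60}, {"dp": [0, 0, 0], "dr": [0, 0, 0], "hand": 40}, {"dp": [0, 0, 0], "dr": [0, 0, 0], "hand": 10}, {"dp": [0, 0, 0], "dr": [0, 0, 0], "hand": 8}, {"dp": [0, 0, 0], "dr": [0, 0, 0], "hand": 8}, {"dp": [0, 0, 0], "dr": [0, 0, 0], "hand": 8}, {"dp": [0, 0, 0], "dr": [0, 0, 0], "hand": 8}, {"dp": [0, 0, 0], "dr": [0, 0, 0], "hand": 8}]' --grip_force 25

```text
time_s: 26.25
tool_pos: [0.5011, -0.1565, 0.0412]
tcp_rot: [-1.572, -0.0, -1.711]
contact_force: [-5.3, 0.4, 0.6]
width: 0.0129
```

Run:
```python
from h import *
s=manip.read_state(); print(np.round(st(s["tool_pos"])*1e3,1),s["contact_force"],s["torque"],s["width"])
```

```text
[-34.3 -77.7  41.2] [-5.25638446  0.41411333  0.61805866] [-0.0440356   0.73457682 -0.05281713] 0.012882672682499877
```

Request:
servo_tool --series '[{"dp": [0, -4, 0.1], "dr": [0, 0, 0], "hand": 8}, {"dp": [0, -7, 0.5], "dr": [0, 0, 0], "hand": 8}, {"dp": [0, -10.9, 1.9], "dr": [0, 0, 0], "hand": 8}, {"dp": [0, -10.6, 3.2], "dr": [0, 0, 0], "hand": 8}, {"dp": [0, -10.2, 4.4], "dr": [0, 0, 0], "hand": 8}, {"dp": [0, -9.5, 5.5], "dr": [0, 0, 0], "hand": 8}, {"dp": [0, -8.9, 6.6], "dr": [0, 0, 0], "hand": 8}, {"dp": [0, 0, 0], "dr": [0, 0, 0], "hand": 8}]'

```text
time_s: 26.92
tool_pos: [0.5225, -0.1597, 0.1051]
tcp_rot: [-1.576, -0.0, -1.71]
contact_force: [-12.0, 0.2, 10.2]
width: 0.0126
```

Run:
```python
from h import *
s=manip.read_state(); p=st(s["tool_pos"]);print(np.round(p*1e3,1),s["contact_force"],s["width"]); a,b=.061-p[0],p[2]+.019-.06; print(np.hypot(a,b),np.arctan2(b,a))
```

```text
[-12.6 -77.8 105.1] [-12.01843406   0.1552999   10.15408853] 0.012596489052660947
0.09760826689295991 0.7160906527500845
```

Request:
servo_tool --series '[{"dp": [0, -9.5, 6.0], "dr": [0, 0, 0], "hand": 8}, {"dp": [0, -7.6, 8.0], "dr": [0, 0, 0], "hand": 8}, {"dp": [0, -6.3, 9.2], "dr": [0, 0, 0], "hand": 8}, {"dp": [0, -4.9, 9.8], "dr": [0, 0, 0], "hand": 8}, {"dp": [0, -3.8, 10.5], "dr": [0, 0, 0], "hand": 8}, {"dp": [0, -2.5, 10.7], "dr": [0, 0, 0], "hand": 8}, {"dp": [0, -1.3, 11], "dr": [0, 0, 0], "hand": 8}, {"dp": [0, 0, 11], "dr": [0, 0, 0], "hand": 8}, {"dp": [0, 0, 0], "dr": [0, 0, 0], "hand": 8}]'

```text
time_s: 27.67
tool_pos: [0.6031, -0.171, 0.1415]
tcp_rot: [-1.563, -0.001, -1.711]
contact_force: [-0.5, -1.0, 5.0]
width: 0.0128
```

Run:
```python
from h import *
s=manip.read_state(); p=st(s["tool_pos"]);print(np.round(p*1e3,1),s["contact_force"],s["width"]); a,b=.061-p[0],p[2]+.019-.06; print(np.hypot(a,b),np.arctan2(b,a))
```

```text
[ 68.7 -77.5 141.5] [-0.51102043 -1.03006522  4.95881498] 0.012754224574683712
0.10079597165928351 1.6475870809689417
```

Request:
servo_tool --series '[{"dp": [0, 0, -5], "dr": [0, 0, 0], "hand": 8}, {"dp": [0, 0, 0], "dr": [0, 0, 0], "hand": 8}, {"dp": [0, 1, 0], "dr": [0, 0, 0], "hand": 12}, {"dp": [0, 0, 0], "dr": [0, 0, 0], "hand": 20}, {"dp": [0, 0, 0], "dr": [0, 0, 0], "hand": 35}, {"dp": [0, 0, 0], "dr": [0, 0, 0], "hand": 60}, {"dp": [0, 0, 0], "dr": [0, 0, 0], "hand": 60}, {"dp": [0, 0, 0], "dr": [0, 0, 0], "hand": 60}, {"dp": [0, -15, 0], "dr": [0, 0, 0], "hand": 60}, {"dp": [0, -30, 0], "dr": [0, 0, 0], "hand": 60}, {"dp": [0, -35, 0], "dr": [0, 0, 0], "hand": 60}, {"dp": [0, -20, 0], "dr": [0, 0, 0], "hand": 60}, {"dp": [20, 0, -20], "dr": [0, 0, 0], "hand": 60}, {"dp": [25, 0, -25], "dr": [0, 0, 0], "hand": 60}, {"dp": [25, 0, -25], "dr": [0, 0, 0], "hand": 60}, {"dp": [25, 0, -25], "dr": [0, 0, 0], "hand": 60}, {"dp": [25, 0, -25], "dr": [0, 0, 0], "hand": 60}, {"dp": [25, 0, -25], "dr": [0, 0, 0], "hand": 60}, {"dp": [0, 0, 0], "dr": [0, 0, 0], "hand": 60}]'

```text
time_s: 29.25
tool_pos: [0.426, -0.2957, 0.2361]
tcp_rot: [-1.574, -0.002, -1.716]
contact_force: [0.7, 0.4, -0.4]
width: 0.0601
```

Run:
```python
from h import *
s=manip.read_state(); print(s["time_s"],s["tool_pos"],s["contact_force"],s["width"])
T=manip.get_image("top");S=manip.get_image("scene")
I=T["img"];h=cv2.cvtColor(I,cv2.COLOR_RGB2HSV);m=((h[...,0]>104)&(h[...,0]<125)&(h[...,1]>150)).astype(np.uint8);z=np.zeros_like(m);z[222:255,318:366]=1
n,_,s_,c=cv2.connectedComponentsWithStats(m*z);print([(np.round(st(onz(T,*c[i],.05))[:2]*1e3,1).tolist(),int(s_[i,4])) for i in range(1,n)])
b=np.hstack([cv2.resize(T["img"][195:295,290:395],(420,400)),np.vstack([cv2.resize(S["img"][195:285,235:335],(378,340)),np.zeros((60,378,3),np.uint8)])])
cv2.imwrite("pics/g8.png",np.clip(b*1.5,0,255).astype(np.uint8)[:,:,::-1])
```

```text
29.25 [ 0.42602158 -0.29567634  0.23610573] [ 0.66525155  0.39856323 -0.40677506] 0.06005227295281487
[([36.0, 91.6], 22), ([37.0, 42.0], 18), ([35.8, -7.5], 21), ([-2.1, 92.1], 22), ([-2.3, 42.0], 25), ([-2.2, -8.3], 23)]
```

View pics/g8.png

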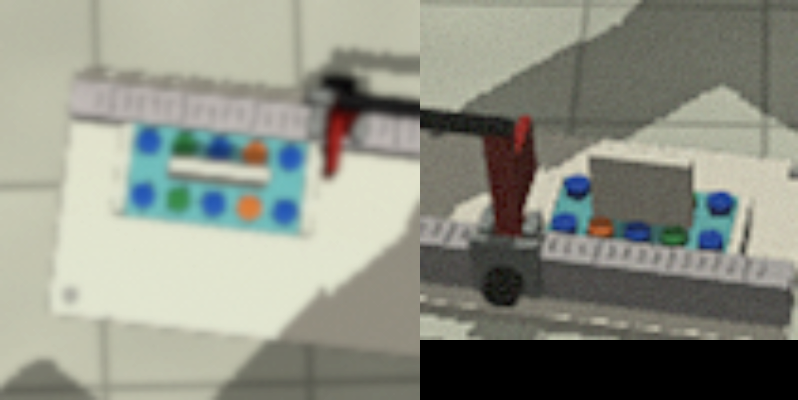

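The stop is upright again (scene-crop (515,170)). The carrier hasn't moved: caps are within 0.5 mm of the gauged readings. The arm is clear, so I hand in.

```bash
python3 -c "
from workcell import manip
print(manip.sign_off())"
```

```text
the job is handed in; nothing more can be done
None
```

I lowered the stop, set the carrier on the bed against the fence and the lowered stop, and let go. I then flipped the stop back upright and handed in at about 29 s, with the arm clear.

- **Mishap:** after the first release I nudged the carrier from the front with closed fingertips. This moved it about 3–4 mm off the fence, probably because the gripper body touched the fin, with about 25 N total measured at the wrist. The stop was still down, so I gripped the carrier again, gauged it a second time and did not nudge it again.
- **Seating:** on the second gauging, contact with the fence and the stop showed at 4–8 N, at nearly the same tool position as the first time.
- **Final images:** the carrier centre measures about (17, 42) mm in station axes, against an expected (18, 42.5), parallel to the fence to within about 0.005 rad. Flipping the stop up moved the caps less than 0.5 mm. The stop is upright, at roughly 1.6 rad.
- **Limits:** the fence position and the camera calibration are only good to about 2 mm, so the last millimetre of flushness rests on the contact readings. I did not re-measure the clamp or the bystanders at the end. No push along the fence went above about 11 N, and the arm never worked near the bottle, beaker or box.

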